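# Pack the changeover box: steel rollers low, light cover on top

### The arm

A 6-joint arm with a two-finger parallel gripper is mounted at the origin on the work surface. World frame = base frame: x ahead of the robot, y to its left, z up, the work surface at z = 0. Lengths are in m, angles in rad, forces in N, time in s.
With the tool pointing down it reaches from about 0.3 to 0.75 m from the base axis. Payload 8.5 kg.
Tool frame: the origin (TCP) lies midway between the tips of the shut fingers; the grasp point (between the pads) lies 19 mm behind it; z points along the fingers, y is the direction in which the jaws open and shut (so a half turn about z gives the same grasp; the last joint's range is limited). The gripper opens to 88 mm and grips with 3 to 60 N. Pads are 18 mm wide; open, the fingers measure 123 mm over their backs; the gripper's body (75 mm by 187 mm) begins 45 mm behind the grasp point.
Start: joints at [-1.35, 0.381, 1.297, -0, 1.464, -0.215], TCP at [0.232, -0.499, 0.214] pointing down, gripper open.
Joint ranges: [-3.11, 3.11], [-0.89, 2.33], [0.22, 2.48], [-1.42, 4.56], [0.17, 2.85], [-2.88, 2.88]. Speed limits (rad/s): [2.39, 2.39, 3.14, 3.14, 3.14, 3.14].

### API

Orientations are given as [roll, pitch, yaw] about the fixed x, y, z axes, in that order (R = Rz(yaw) Ry(pitch) Rx(roll)).
In Python, from plant import telemetry, cams, order gives the robot as it stands.
- The arm moves only by the tool servo_tool, never from a script. Its argument "deltas" is a list of rows, each an object with "offset": the shift along the tool's x, y, z in m, a list of three; "twist": the turn, a rotation vector about the tool's x, y, z in degrees, a list of three. In form: [{"offset": [tx, ty, tz], "twist": [ax, ay, az]}, ...]. A call has 1 to 12 rows; each row is the pose to reach, as a shift and turn from the pose commanded when the call began, along the tool's axes at that moment; what a row does not reach only later rows make up. A row lasts 1/12 s, in which the tool goes at most 41.7 mm and 7.16 degrees, less where a joint would pass 70% of its speed; a pose out of reach is approached as far as the arm can. A call with a gripper value outside its range is refused whole. "grip" is the closure in counts, from 0 (fully open) to 255 (shut), set as the call begins (left out, the last holds). The fingers move at their own pace and stop on an object; "force" is the grip in N (left out, the last holds). Time passes only in rows, so rows that repeat a pose let the fingers close. It gives the time, the measured TCP pose, the force and the opening at its end, in the units of the state.
- telemetry.state(): the state, without advancing time (a new reading comes with each control period).
- cams.capture(name): name is "scene" or "top"; returns a dict with "pixels" (480x640x3 uint8, red, green, blue), "fx", "fy", "cx", "cy" (pixels), "dist_coeffs" ([k1, k2, p1, p2, k3] as OpenCV has them; the pictures are not rectified), "eye" and "orientation" of the camera in the world. Camera axes: x right, y down, z forward; pixel columns grow to the right and rows downward; lengths in m; the calibration is good to about 2 mm. A picture is of the moment at which its call begins. There is no depth.
- order.hand_in(): hands the job in, once; it reports no verdict.
The state is a dict: "time": time; "qpos": joint angles; "qvel": joint speeds; "effort": joint torques, N m; "tool_pos": TCP position; "orientation": TCP orientation; "force": force on the tool from outside, world axes, zero at the start; "ft_torque": the same for the moment, N m; "grip_width": opening from 0.0 (shut) to 1.0 (fully open).
Only numpy, scipy, OpenCV 4.12 (cv2) and the standard library are available. Lean on these libraries where they do the work, as an engineer would, in place of code of your own. Each camera call takes 0.05 s, during which the arm holds its last target. There are 200 camera calls.

### The job

Finish packing the grey changeover box with the heavy parts lowest: stand the loose steel pressure roller upright on the box floor next to the roller that is already in there, then draw the light perforated cover by its handle out from under the shaft of the sloping console and lay it flat on top of the two rollers, down inside the box. Set both down gently, do not drop them, and leave the other parts lying about alone.

Things in the scene. Friction and masses are not known exactly. Their poses are not given: they have to be found in the camera images.
- roller_center (a point): The loose pressure roller (heavy, about 0.85 kg): a plain bright steel cylinder standing upright on the deck, 60 mm diameter, 60 mm tall, with a bearing in its top face. It stands in a row, at different places, with the pneumatic cylinder and the connector hood. The point is its centre, 30 mm above its foot; z is its axis.
- packed_center (a point): An identical steel roller (60 mm diameter, 60 mm tall) already standing on the box floor, in the half of the box towards the box's +x end. The point is its centre, 30 mm above its foot; z is its axis. It is not to be moved out.
- box: Grey plastic stacking box, open on top, loose on the deck (0.7 kg): 300 mm long (its x), 200 mm wide (its y), 90 mm high; walls and floor 5 mm thick, so 290 x 190 mm inside and the inner floor 5 mm above the deck. Origin at the centre of its underside, z up. The free half of its floor is towards its -x end.
- cover_plate (a point): Light perforated cover (0.22 kg): flat aluminium plate 150 mm (its x) by 240 mm (its y), 3 mm thick, black bow handle in its middle. The point is the plate's centre. It starts on the sloping console, tilted 35 degrees: y level across the slope, x pointing straight up the slope, lower edge against a 12 mm lip.
- cover_handle (a point): Middle of the cover's black handle bar, 30 mm off the plate's underside, over the plate's centre; z is square to the plate, away from it. The bar is 112 mm long (y), 12 mm wide (x), 14 mm deep (z), its underside 20 mm clear of the plate, on two 10 mm posts 47 mm either side of its middle. With the cover level on the two rollers in the box this point is 95 mm above the deck.
- console: Fixed cream sheet-metal console, 340 mm wide (its y), 221 mm deep (its x), 30 mm high at its front (-x) edge, 185 mm at its back; its top panel rises towards its +x at 35 degrees. Gauge and regulator knob on the panel, 135 mm up the slope from the handle, stand up to 26 mm off it. Origin at the centre of its underside.
- shaft (a point): Middle of a fixed 20 mm steel shaft crossing over the cover along the console's y, 216 mm above the deck, between two side brackets 324 mm apart (235 mm high, 36 mm deep; a 46 mm gearbox outside the +y one). It hangs almost straight above the handle bar (115 mm higher, 20 mm farther back): reach the handle leaning, from the front, and draw the cover out forwards before raising it.
- cylinder_center (a point): Bystander: compact aluminium pneumatic cylinder lying on the deck, a 52 x 66 x 52 mm block with a 28 mm rod end at its +y end and two 8 mm brass fittings on top. The point is the block's centre.
- connector_center (a point): Bystander: grey metal plug-connector hood, 46 x 96 x 56 mm, standing on the deck. The point is its centre.
- hexkey: Bystander: L-shaped dark hex key lying on the deck in front of the console, long arm 110 mm (its y), 8 mm thick. Origin on the deck at the middle of the long arm.

How it is judged:
On the way, in this order (a step that is already met when the one before it is completed fails the run):
1. the loose roller stands upright on the box floor (x of roller_center in the frame of box between -0.135 and 0.135 m and y of roller_center in the frame of box between -0.085 and 0.085 m and z of roller_center in the frame of box between 0.03 and 0.04 m and angle between roller_center's own z axis and vertical below 0.1 rad), for 0.2 s.
2. the cover lies level on both rollers in the box (x of cover_handle in the frame of box between -0.05 and 0.05 m and y of cover_handle in the frame of box between -0.05 and 0.05 m and z of cover_handle in the frame of box between 0.089 and 0.101 m and angle between cover_handle's own z axis and vertical below 0.1 rad and contact force between cover and roller above 0.1 N and contact force between cover and packed above 0.1 N), for 0.2 s.
At the end, for the whole second after the job is handed in: Both rollers upright (0.1 rad) on the box floor, centres 30-40 mm above the box's underside; the cover rests on both, level within 0.1 rad, handle 89-101 mm above the box's underside and within 50 mm of the box's centre along each side; all at rest and released (all of step 1 and all of step 2 and x of packed_center in the frame of box between -0.135 and 0.135 m and y of packed_center in the frame of box between -0.085 and 0.085 m and z of packed_center in the frame of box between 0.03 and 0.04 m and angle between packed_center's own z axis and vertical below 0.1 rad and linear speed of each of roller, packed, cover, box below 0.03 m/s); the robot touches nothing.
It fails at once if the roller is dropped (falls faster than 0.7 m/s, about 25 mm, out of the fingers) (linear speed of roller above 0.7 m/s and contact force between the fingers and roller below 0.2 N).
It fails at once if the cover is dropped (falls faster than 0.7 m/s, about 25 mm, out of the fingers) (linear speed of cover above 0.7 m/s and contact force between the fingers and cover below 0.2 N).
It fails at once if the pneumatic cylinder, connector hood or hex key is moved more than 30 mm (distance of any of cylinder_center, connector_center, hexkey from where it was at the start of the episode above 0.03 m).
It also fails if it takes over 59 s, if anything falls off the work surface, if the arm or the gripper's body presses on something with over 40 N, if the wrist force passes 120 N, or if a joint passes its speed limit or range.

## Working session

There is one attempt and no reset: what is moved stays moved. The work goes in short steps, Python scripts to look and compute and a tool call to move; the robot and the scene stay as the last step left them, time stands still between calls to the robot, and variables do not carry over. Pictures are saved under pics/ and viewed, about 8 in all and at most 12, crops included, and the job is handed in when it is done.

Besides the shell and the picture viewer there is one more tool, called in YAML: its name, and indented under it one key for each argument. servo_tool: Moves the arm, as the interface text tells. Its arguments: {"type":"object","properties":{"deltas":{"type":"array"},"grip":{"type":"number"},"force":{"type":"number"}},"required":["deltas"]}

```bash
ls; mkdir -p pics; python3 - <<'E'
from plant import telemetry,cams
import cv2,numpy as np
print(telemetry.state())
for n in("scene","top"):
    c=cams.capture(n); cv2.imwrite(f"pics/{n}0.png",c["pixels"][:,:,::-1]); np.save(f"pics/{n}0.npy",c,allow_pickle=True)
    print({k:v for k,v in c.items() if k!="pixels"})
E
```

```text
pics
{'time': 0.0, 'qpos': array([-1.35029929e+00,  3.81195493e-01,  1.29826731e+00, -5.23208372e-05,
        1.46358965e+00, -2.15320460e-01]), 'qvel': array([-0.00136164, -0.00087658,  0.00062893,  0.00085661,  0.00119691,
        0.00056566]), 'effort': array([-5.87425875e-04, -4.37935066e+01, -2.24556738e+01,  7.13690277e-02,
        3.52628308e-02, -1.32624805e-04]), 'tool_pos': array([ 0.2320859 , -0.49827997,  0.21343586]), 'orientation': array([-3.14015545e+00, -2.61090390e-04,  4.35822949e-01]), 'force': array([ 0.45552549, -0.17364805, -0.7360516 ]), 'ft_torque': array([-0.01593879,  0.01379512, -0.03706581]), 'grip_width': 1.000467418152118}
{'fx': 515.0780204467254, 'fy': 515.0780204467254, 'cx': 317.26516635272344, 'cy': 240.59514511927821, 'dist_coeffs': array([-0.11782142,  0.        ,  0.        ,  0.        ,  0.        ]), 'eye': array([ 1.27088905, -0.05329019,  0.96839868]), 'orientation': array([-2.38464616, -0.01880593,  1.50390856])}
{'fx': 438.01149949599807, 'fy': 438.01149949599807, 'cx': 321.41634795568876, 'cy': 246.345333787097, 'dist_coeffs': array([-0.02139044,  0.        ,  0.        ,  0.        ,  0.        ]), 'eye': array([0.45178086, 0.01210601, 0.86796593]), 'orientation': array([-3.06025064,  0.03412509, -1.57530988])}
```

View pics/top0.png

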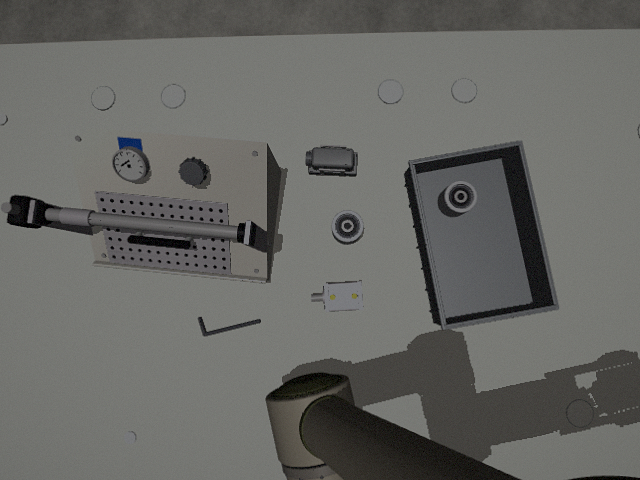

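View pics/scene0.png

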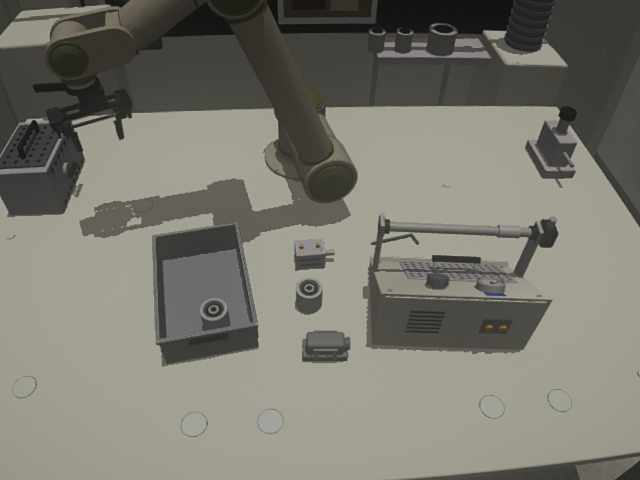

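```bash
cat > h.py <<'E'
import numpy as np, cv2
from scipy.spatial.transform import Rotation as Ro
def R(o): return Ro.from_euler('xyz',o)
def plane(c,px,z):
    K=np.array([[c['fx'],0,c['cx']],[0,c['fy'],c['cy']],[0,0,1]])
    u=cv2.undistortPoints(np.array(px,float).reshape(-1,1,2),K,c['dist_coeffs'])[:,0]
    d=R(c['orientation']).apply(np.c_[u,np.ones(len(u))])
    z=np.broadcast_to(z,len(u))
    return c['eye']+d*((z-c['eye'][2])/d[:,2])[:,None]
def proj(c,P):
    K=np.array([[c['fx'],0,c['cx']],[0,c['fy'],c['cy']],[0,0,1]])
    r=R(c['orientation']).inv()
    return cv2.projectPoints(np.array(P,float).reshape(-1,3),r.as_rotvec(),-r.apply(c['eye']),K,c['dist_coeffs'])[0][:,0]
def rel(st_pos,st_ori,pos,ori,n=1):
    """tool-frame rows from commanded start to target"""
    A=R(st_ori) if not isinstance(st_ori,Ro) else st_ori
    B=R(ori) if not isinstance(ori,Ro) else ori
    return np.round(A.inv().apply(np.array(pos)-st_pos),4), np.round(np.degrees((A.inv()*B).as_rotvec()),2)
E
python3 - <<'E'
from h import *
t=np.load("pics/top0.npy",allow_pickle=True).item(); s=np.load("pics/scene0.npy",allow_pickle=True).item()
print('box top rim',plane(t,[(408,160),(522,142),(557,307),(442,328)],.09).round(4).tolist())
for n,c,ps in(('top',t,[(347,226),(460,196)]),('scene',s,[(309,288),(213,310)])):
    g=cv2.cvtColor(c['pixels'],cv2.COLOR_RGB2GRAY)
    for (x,y),z in zip(ps,(.06,.065)):
        k=cv2.resize(g[y-30:y+30,x-30:x+30],None,fx=6,fy=6,interpolation=cv2.INTER_CUBIC)
        b=((k<70)*255).astype(np.uint8)
        cs,_=cv2.findContours(b,cv2.RETR_LIST,cv2.CHAIN_APPROX_NONE)
        for q in cs:
            if len(q)>40 and cv2.contourArea(q)>300:
                (ex,ey),ax,_=cv2.fitEllipse(q); px=(ex/6-.4+x-30,ey/6-.4+y-30)
                if max(ax)<150: print(n,np.round(px,1),np.round(np.array(ax)/6,1),plane(c,[px],z).round(4))
# handle bar
g=cv2.cvtColor(t['pixels'],cv2.COLOR_RGB2GRAY)
m=np.zeros_like(g); m[230:252,120:202]=(g[230:252,120:202]<35)*255
n,l,st,ce=cv2.connectedComponentsWithStats(m); i=1+st[1:,4].argmax()
q=np.argwhere(l==i)[:,::-1].astype(np.float32); r=cv2.minAreaRect(q);print('bar top',r,plane(t,[r[0]],.107).round(4),plane(t,cv2.boxPoints(r),.107).round(4).tolist())
g=cv2.cvtColor(s['pixels'],cv2.COLOR_RGB2GRAY)
m=np.zeros_like(g); m[250:270,425:490]=(g[250:270,425:490]<35)*255
n,l,st,ce=cv2.connectedComponentsWithStats(m); i=1+st[1:,4].argmax()
q=np.argwhere(l==i)[:,::-1].astype(np.float32); r=cv2.minAreaRect(q);print('bar scene',r,plane(s,[r[0]],.104).round(4),plane(s,cv2.boxPoints(r),.104).round(4).tolist())
print('plate',plane(t,[(95,192),(227,204),(230,275),(93,264)],[.116,.116,.031,.031]).round(4).tolist())
a=cv2.resize(t['pixels'][100:340,60:380],None,fx=2.5,fy=2.5,interpolation=cv2.INTER_CUBIC);cv2.imwrite('pics/c1.png',a[:,:,::-1])
E
```

```text
box top rim [[0.6704, -0.1185, 0.09], [0.7012, -0.3238, 0.09], [0.4063, -0.372, 0.09], [0.3709, -0.1714, 0.09]]
top [347.1 225.5] [6.3 7.2] [[ 0.5562 -0.0085  0.06  ]]
top [347.  225.5] [12.6 12.7] [[ 0.5562 -0.0083  0.06  ]]
top [347.  225.6] [23.3 23.5] [[ 0.5561 -0.0083  0.06  ]]
top [460.4 196. ] [6.8 7.1] [[ 0.6085 -0.2173  0.065 ]]
top [460.3 196.1] [12.2 12.8] [[ 0.6084 -0.2172  0.065 ]]
top [460.5 195.8] [23.3 24.4] [[ 0.6089 -0.2175  0.065 ]]
scene [316.9 303.3] [ 5.7 15.6] [[0.6033 0.0077 0.06  ]]
scene [308.7 287.5] [3.4 4.9] [[ 0.5587 -0.0077  0.06  ]]
scene [308.8 287.6] [ 9.2 11.5] [[ 0.5589 -0.0075  0.06  ]]
scene [308.8 288.1] [13.  16.1] [[ 0.5604 -0.0076  0.06  ]]
scene [213.1 308.8] [3.9 4.8] [[ 0.6104 -0.2163  0.065 ]]
scene [213.2 309. ] [ 9.8 11.8] [[ 0.611  -0.2162  0.065 ]]
scene [213.1 309. ] [14.7 18.5] [[ 0.611  -0.2162  0.065 ]]
bar top ((158.9457244873047, 241.55349731445312), (62.4847412109375, 7.981342315673828), 5.599339485168457) [[0.5246 0.3261 0.107 ]] [[0.5234, 0.3832, 0.107], [0.5376, 0.3822, 0.107], [0.5258, 0.2694, 0.107], [0.5117, 0.2705, 0.107]]Traceback (most recent call last):
  File "<stdin>", line 21, in <module>
ValueError: attempt to get argmax of an empty sequence
```

```bash
python3 - <<'E'
from h import *
from plant import telemetry
st=telemetry.state(); print(rel(st['tool_pos'],[np.pi,0,st['orientation'][2]],[.557,-.008,.12],[np.pi,0,.162]))
t=np.load("pics/top0.npy",allow_pickle=True).item()
a=cv2.resize(t['pixels'][100:340,60:380],None,fx=2.5,fy=2.5,interpolation=cv2.INTER_CUBIC);cv2.imwrite('pics/c1.png',a[:,:,::-1])
E
```

```text
(array([ 0.5015, -0.3073,  0.0935]), array([ 0.  , -0.  , 15.69]))
```

View pics/c1.png

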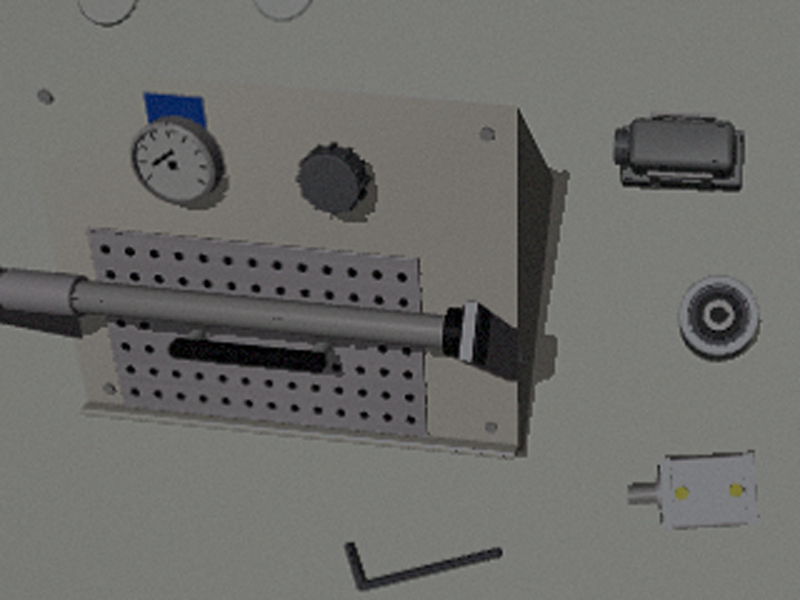

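servo_tool:
  deltas:
    - {"offset": [0.03, -0.018, 0.005], "twist": [0, 0, 1]}
    - {"offset": [0.066, -0.04, 0.01], "twist": [0, 0, 3]}
    - {"offset": [0.1, -0.061, 0.015], "twist": [0, 0, 5]}
    - {"offset": [0.133, -0.082, 0.02], "twist": [0, 0, 7]}
    - {"offset": [0.166, -0.102, 0.02], "twist": [0, 0, 9]}
    - {"offset": [0.2, -0.123, 0.02], "twist": [0, 0, 11]}
    - {"offset": [0.233, -0.143, 0.02], "twist": [0, 0, 13]}
    - {"offset": [0.266, -0.163, 0.02], "twist": [0, 0, 15]}
    - {"offset": [0.3, -0.184, 0.02], "twist": [0, 0, 15.7]}
    - {"offset": [0.333, -0.204, 0.02], "twist": [0, 0, 15.7]}
    - {"offset": [0.366, -0.225, 0.02], "twist": [0, 0, 15.7]}
    - {"offset": [0.4, -0.245, 0.02], "twist": [0, 0, 15.7]}
  grip: 0
  force: 40

```text
time: 1.1
tool_pos: [0.4918, -0.1056, 0.1939]
orientation: [-3.141, 0.0, 0.162]
force: [1.5, -0.9, 0.2]
grip_width: 1.001
```

```bash
cat >> h.py <<'E'
def show(pos,ori=None):
    from plant import telemetry
    s=telemetry.state(); A=s['orientation']; print('t %.2f'%s['time'],s['tool_pos'].round(4),A.round(4),'w',round(s['grip_width']*88,1),'F',s['force'].round(1),'q',s['qpos'].round(2))
    print(rel(s['tool_pos'],A,pos,A if ori is None else ori))
E
python3 -c "
from h import *
show([.557,-.008,.12],[np.pi,0,.162])"
```

```text
t 1.10 [ 0.4918 -0.1056  0.1939] [-3.1413e+00  5.0000e-04  1.6180e-01] w 88.1 F [ 1.5 -0.9  0.2] q [-0.45  0.32  1.46 -0.    1.37  0.96]
(array([ 0.0801, -0.0858,  0.0739]), array([-0.01,  0.03, -0.01]))
```

servo_tool:
  deltas:
    - {"offset": [0.025, -0.026, 0.01]}
    - {"offset": [0.05, -0.053, 0.02]}
    - {"offset": [0.07, -0.075, 0.03]}
    - {"offset": [0.08, -0.086, 0.05]}
    - {"offset": [0.08, -0.086, 0.08]}
    - {"offset": [0.08, -0.086, 0.11]}
    - {"offset": [0.08, -0.086, 0.14]}
    - {"offset": [0.08, -0.086, 0.158]}
    - {"offset": [0.08, -0.086, 0.165]}
    - {"offset": [0.08, -0.086, 0.165]}
    - {"offset": [0.08, -0.086, 0.165]}

```text
schema error: expected keys offset, twist
```

servo_tool:
  deltas:
    - {"offset": [0, 0, 0]}
    - {"offset": [0, 0, 0]}
    - {"offset": [0, 0, 0]}
    - {"offset": [0, 0, 0]}
    - {"offset": [0, 0, 0]}
    - {"offset": [0, 0, 0]}
    - {"offset": [0, 0, 0]}
    - {"offset": [0, 0, 0]}
  grip: 255
  force: 45

```text
schema error: expected keys offset, twist
```

servo_tool:
  deltas:
    - {"offset": [0.025, -0.026, 0.01], "twist": [0, 0, 0]}
    - {"offset": [0.05, -0.053, 0.02], "twist": [0, 0, 0]}
    - {"offset": [0.07, -0.075, 0.03], "twist": [0, 0, 0]}
    - {"offset": [0.08, -0.086, 0.05], "twist": [0, 0, 0]}
    - {"offset": [0.08, -0.086, 0.08], "twist": [0, 0, 0]}
    - {"offset": [0.08, -0.086, 0.11], "twist": [0, 0, 0]}
    - {"offset": [0.08, -0.086, 0.14], "twist": [0, 0, 0]}
    - {"offset": [0.08, -0.086, 0.158], "twist": [0, 0, 0]}
    - {"offset": [0.08, -0.086, 0.165], "twist": [0, 0, 0]}
    - {"offset": [0.08, -0.086, 0.165], "twist": [0, 0, 0]}
    - {"offset": [0.08, -0.086, 0.165], "twist": [0, 0, 0]}

```text
time: 2.02
tool_pos: [0.5569, -0.01, 0.0297]
orientation: [3.141, -0.001, 0.162]
force: [-0.2, -0.7, 0.9]
grip_width: 1.001
```

servo_tool:
  deltas:
    - {"offset": [0, 0, 0], "twist": [0, 0, 0]}
    - {"offset": [0, 0, 0], "twist": [0, 0, 0]}
    - {"offset": [0, 0, 0], "twist": [0, 0, 0]}
    - {"offset": [0, 0, 0], "twist": [0, 0, 0]}
    - {"offset": [0, 0, 0], "twist": [0, 0, 0]}
    - {"offset": [0, 0, 0], "twist": [0, 0, 0]}
    - {"offset": [0, 0, 0], "twist": [0, 0, 0]}
    - {"offset": [0, 0, 0], "twist": [0, 0, 0]}
  grip: 255
  force: 45

```text
time: 2.68
tool_pos: [0.5565, -0.0093, 0.0297]
orientation: [-3.141, -0.001, 0.162]
force: [-1.7, 4.0, 6.0]
grip_width: 0.663
```

servo_tool:
  deltas:
    - {"offset": [0, 0, -0.005], "twist": [0, 0, 0]}
    - {"offset": [0, 0, -0.02], "twist": [0, 0, 0]}
    - {"offset": [0, 0, -0.04], "twist": [0, 0, 0]}
    - {"offset": [0, 0, -0.065], "twist": [0, 0, 0]}
    - {"offset": [0, 0, -0.09], "twist": [0, 0, 0]}
    - {"offset": [0, 0, -0.115], "twist": [0, 0, 0]}
    - {"offset": [0, 0, -0.125], "twist": [0, 0, 0]}
    - {"offset": [0, 0, -0.125], "twist": [0, 0, 0]}

```text
time: 3.35
tool_pos: [0.557, -0.0101, 0.1555]
orientation: [3.14, -0.003, 0.162]
force: [0.8, -0.2, -8.4]
grip_width: 0.662
```

```bash
python3 -c "
from h import *
show([.462,-.258,.15],[np.pi,0,.162])"
```

```text
t 3.35 [ 0.557  -0.0101  0.1555] [ 3.1401e+00 -2.8000e-03  1.6180e-01] w 58.3 F [ 0.8 -0.2 -8.4] q [-0.23  0.44  1.38 -0.    1.32  1.18]
(array([-0.1337,  0.2293,  0.0055]), array([ 0.09, -0.16, -0.01]))
```

servo_tool:
  deltas:
    - {"offset": [-0.01, 0.017, 0], "twist": [0, 0, 0]}
    - {"offset": [-0.026, 0.045, 0], "twist": [0, 0, 0]}
    - {"offset": [-0.043, 0.075, 0], "twist": [0, 0, 0]}
    - {"offset": [-0.061, 0.105, 0], "twist": [0, 0, 0]}
    - {"offset": [-0.079, 0.135, 0], "twist": [0, 0, 0]}
    - {"offset": [-0.096, 0.165, 0], "twist": [0, 0, 0]}
    - {"offset": [-0.113, 0.195, 0], "twist": [0, 0, 0]}
    - {"offset": [-0.126, 0.217, 0], "twist": [0, 0, 0]}
    - {"offset": [-0.134, 0.229, 0], "twist": [0, 0, 0]}
    - {"offset": [-0.134, 0.229, 0], "twist": [0, 0, 0]}
    - {"offset": [-0.134, 0.229, 0], "twist": [0, 0, 0]}

```text
time: 4.27
tool_pos: [0.4601, -0.2574, 0.1521]
orientation: [-3.139, 0.002, 0.16]
force: [0.2, 0.1, -8.1]
grip_width: 0.665
```

```bash
python3 - <<'E'
from h import *
from plant import cams
show([.462,-.258,.15],[np.pi,0,.162])
for n in("scene","top"):
    c=cams.capture(n); cv2.imwrite(f"pics/{n}1.png",c["pixels"][:,:,::-1])
    if n=="scene": k=c
a=cv2.resize(k['pixels'][120:400,80:400],None,fx=2.4,fy=2.1,interpolation=cv2.INTER_CUBIC);cv2.imwrite('pics/c2.png',a[:,:,::-1])
E
```

```text
t 4.27 [ 0.4601 -0.2574  0.1521] [-3.1386e+00  2.2000e-03  1.6010e-01] w 58.5 F [ 0.2  0.1 -8.1] q [-0.73  0.4   1.46  0.    1.29  0.68]
(array([0.0017, 0.0009, 0.0021]), array([-0.17,  0.13, -0.11]))
```

View pics/c2.png

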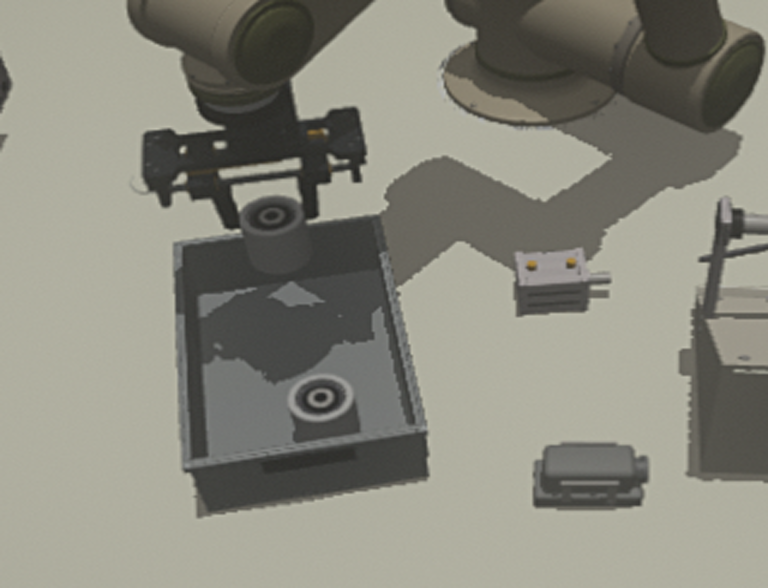

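servo_tool:
  deltas:
    - {"offset": [0, 0, 0.01], "twist": [0, 0, 0]}
    - {"offset": [0, 0, 0.03], "twist": [0, 0, 0]}
    - {"offset": [0, 0, 0.055], "twist": [0, 0, 0]}
    - {"offset": [0, 0, 0.08], "twist": [0, 0, 0]}
    - {"offset": [0, 0, 0.098], "twist": [0, 0, 0]}
    - {"offset": [0, 0, 0.106], "twist": [0, 0, 0]}
    - {"offset": [0, 0, 0.11], "twist": [0, 0, 0]}
    - {"offset": [0, 0, 0.112], "twist": [0, 0, 0]}
    - {"offset": [0, 0, 0.114], "twist": [0, 0, 0]}
    - {"offset": [0, 0, 0.115], "twist": [0, 0, 0]}
    - {"offset": [0, 0, 0.115], "twist": [0, 0, 0]}

```text
time: 5.28
tool_pos: [0.4614, -0.2576, 0.0396]
orientation: [3.141, -0.001, 0.162]
force: [-0.4, -0.6, -7.4]
grip_width: 0.662
```

servo_tool:
  deltas:
    - {"offset": [0, 0, 0.001], "twist": [0, 0, 0]}
    - {"offset": [0, 0, 0.002], "twist": [0, 0, 0]}
    - {"offset": [0, 0, 0.0025], "twist": [0, 0, 0]}
    - {"offset": [0, 0, 0.0025], "twist": [0, 0, 0]}
    - {"offset": [0, 0, 0.0025], "twist": [0, 0, 0]}

```text
time: 5.7
tool_pos: [0.4611, -0.2575, 0.0366]
orientation: [3.142, -0.0, 0.162]
force: [-0.3, 0.4, -6.8]
grip_width: 0.661
```

Expected contact at TCP z ≈ 0.0347; go slightly further.

servo_tool:
  deltas:
    - {"offset": [0, 0, 0.001], "twist": [0, 0, 0]}
    - {"offset": [0, 0, 0.002], "twist": [0, 0, 0]}
    - {"offset": [0, 0, 0.0025], "twist": [0, 0, 0]}
    - {"offset": [0, 0, 0.0025], "twist": [0, 0, 0]}
    - {"offset": [0, 0, 0.0025], "twist": [0, 0, 0]}

```text
time: 6.12
tool_pos: [0.4612, -0.2576, 0.0347]
orientation: [3.141, -0.0, 0.162]
force: [-3.6, 1.7, 4.2]
grip_width: 0.659
```

servo_tool:
  deltas:
    - {"offset": [0, 0, 0], "twist": [0, 0, 0]}
    - {"offset": [0, 0, 0], "twist": [0, 0, 0]}
    - {"offset": [0, 0, 0], "twist": [0, 0, 0]}
    - {"offset": [0, 0, 0], "twist": [0, 0, 0]}
    - {"offset": [0, 0, 0], "twist": [0, 0, 0]}
  grip: 20

```text
time: 6.53
tool_pos: [0.4612, -0.2575, 0.034]
orientation: [3.141, -0.0, 0.162]
force: [-0.1, 0.0, -0.2]
grip_width: 0.919
```

servo_tool:
  deltas:
    - {"offset": [0, 0, -0.01], "twist": [0, 0, 0]}
    - {"offset": [0, 0, -0.03], "twist": [0, 0, 0]}
    - {"offset": [0, 0, -0.06], "twist": [0, 0, 0]}
    - {"offset": [0, 0, -0.09], "twist": [0, 0, 0]}
    - {"offset": [0, 0, -0.125], "twist": [0, 0, 0]}
    - {"offset": [0, 0, -0.16], "twist": [0, 0, 0]}
    - {"offset": [0, 0, -0.19], "twist": [0, 0, 0]}
    - {"offset": [0, -0.03, -0.2], "twist": [0, 0, 0]}
    - {"offset": [0, -0.07, -0.2], "twist": [0, 0, 0]}
    - {"offset": [0, -0.11, -0.2], "twist": [0, 0, 0]}
    - {"offset": [0, -0.15, -0.2], "twist": [0, 0, 0]}
    - {"offset": [0, -0.19, -0.2], "twist": [0, 0, 0]}

```text
time: 7.53
tool_pos: [0.4297, -0.0683, 0.2348]
orientation: [3.141, -0.001, 0.161]
force: [0.6, 0.6, 0.3]
grip_width: 0.922
```

```bash
python3 - <<'E'
from h import *
from plant import cams
show([.4,.2,.25])
for n in("scene","top"):
    c=cams.capture(n); cv2.imwrite(f"pics/{n}2.png",c["pixels"][:,:,::-1]); np.save(f"pics/{n}2.npy",c,allow_pickle=True)
s=cv2.resize(c['pixels'],None,fx=1.25,fy=1.25)
E
```

```text
t 7.53 [ 0.4297 -0.0683  0.2348] [ 3.1411e+00 -9.0000e-04  1.6100e-01] w 81.2 F [0.6 0.6 0.3] q [-0.43  0.16  1.55  0.    1.43  0.98]
(array([ 0.0138, -0.2696, -0.0153]), array([0., 0., 0.]))
```

View pics/scene2.png

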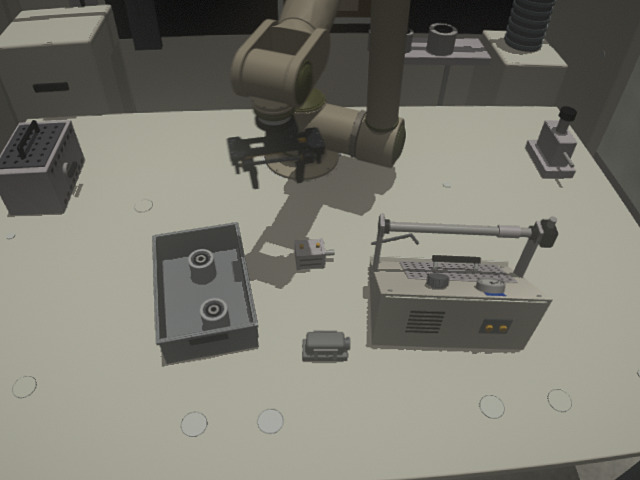

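```bash
cat >> h.py <<'E'
def tool(th,psi):  # lean th from vertical, heading psi, tool x to the left
    th,psi=np.radians([th,psi]); z=np.array([np.sin(th)*np.cos(psi),np.sin(th)*np.sin(psi),-np.cos(th)])
    x=np.array([-np.sin(psi),np.cos(psi),0]); return Ro.from_matrix(np.c_[x,np.cross(z,x),z])
def path(pos,ori,n,start=None):
    from plant import telemetry
    from scipy.spatial.transform import Slerp
    s=telemetry.state(); A=R(s['orientation']); p0=s['tool_pos']
    if start is not None: p0,A=start
    B=ori if isinstance(ori,Ro) else R(ori)
    for f in np.linspace(0,1,n+1)[1:]:
        f=f*f*(3-2*f)*.4+f*.6
        a=rel(p0,A,p0+f*(np.array(pos)-p0),Slerp([0,1],Ro.concatenate([A,B]))(f)); print(a[0].round(3).tolist(),a[1].round(1).tolist())
E
python3 - <<'E'
from h import *
s=np.load("pics/scene2.npy",allow_pickle=True).item();t=np.load("pics/top2.npy",allow_pickle=True).item()
g=cv2.cvtColor(s['pixels'],cv2.COLOR_RGB2GRAY)
m=np.zeros_like(g); m[250:270,425:490]=(g[250:270,425:490]<60)*255
n,l,st,ce=cv2.connectedComponentsWithStats(m); i=1+st[1:,4].argmax()
q=np.argwhere(l==i)[:,::-1].astype(np.float32); r=cv2.minAreaRect(q);print('bar scene',r,plane(s,[r[0]],.104).round(4),plane(s,cv2.boxPoints(r),.104).round(4).tolist())
# triangulate centre from both
def ray(c,p):
    a=plane(c,[p],0.)[0]; d=a-c['eye']; return c['eye'],d/np.linalg.norm(d)
M=0;b=0
for c,p in((s,r[0]),(t,(158.95,241.55))):
    o,d=ray(c,p);P=np.eye(3)-np.outer(d,d);M=M+P;b=b+P@o
print('tri',np.linalg.solve(M,b))
for p,z in(((202,259),.065),((213.1,309),.065)):print(plane(s,[p],z))
path([.38,.30,.24],tool(60,-5.9),14)
E
```

```text
bar scene ((455.54266357421875, 258.83441162109375), (47.061458587646484, 5.434111595153809), 1.4688007831573486) [[0.5293 0.3272 0.104 ]] [[0.5327, 0.2713, 0.104], [0.5165, 0.2752, 0.104], [0.5259, 0.3841, 0.104], [0.5421, 0.3791, 0.104]]
tri [0.52533472 0.32920238 0.09937007]
[[ 0.46614893 -0.25216288  0.065     ]]
[[ 0.61102373 -0.21629678  0.065     ]]
[0.001, -0.018, -0.0] [-2.5, 1.9, -3.3]
[0.001, -0.04, -0.0] [-5.5, 4.2, -7.2]
[0.002, -0.065, -0.001] [-9.0, 6.8, -11.8]
[0.003, -0.092, -0.001] [-12.8, 9.7, -16.9]
[0.004, -0.122, -0.002] [-16.9, 12.8, -22.2]
[0.005, -0.153, -0.002] [-21.1, 16.1, -27.9]
[0.006, -0.184, -0.002] [-25.5, 19.4, -33.6]
[0.007, -0.216, -0.003] [-29.8, 22.7, -39.4]
[0.008, -0.247, -0.003] [-34.1, 25.9, -45.0]
[0.009, -0.276, -0.004] [-38.2, 29.0, -50.4]
[0.01, -0.304, -0.004] [-42.0, 31.9, -55.4]
[0.011, -0.329, -0.004] [-45.5, 34.6, -60.0]
[0.012, -0.351, -0.004] [-48.5, 36.9, -64.0]
[0.012, -0.369, -0.005] [-51.0, 38.8, -67.2]
```

servo_tool:
  deltas:
    - {"offset": [0.001, -0.018, 0], "twist": [-2.5, 1.9, -3.3]}
    - {"offset": [0.001, -0.04, 0], "twist": [-5.5, 4.2, -7.2]}
    - {"offset": [0.002, -0.065, -0.001], "twist": [-9, 6.8, -11.8]}
    - {"offset": [0.003, -0.092, -0.001], "twist": [-12.8, 9.7, -16.9]}
    - {"offset": [0.004, -0.122, -0.002], "twist": [-16.9, 12.8, -22.2]}
    - {"offset": [0.005, -0.153, -0.002], "twist": [-21.1, 16.1, -27.9]}
    - {"offset": [0.006, -0.184, -0.002], "twist": [-25.5, 19.4, -33.6]}
    - {"offset": [0.007, -0.216, -0.003], "twist": [-29.8, 22.7, -39.4]}
    - {"offset": [0.008, -0.247, -0.003], "twist": [-34.1, 25.9, -45]}
    - {"offset": [0.009, -0.276, -0.004], "twist": [-38.2, 29, -50.4]}
    - {"offset": [0.01, -0.304, -0.004], "twist": [-42, 31.9, -55.4]}
    - {"offset": [0.011, -0.329, -0.004], "twist": [-45.5, 34.6, -60]}
  grip: 165

```text
time: 8.63
tool_pos: [0.3882, 0.2587, 0.2393]
orientation: [2.214, -0.08, 1.309]
force: [0.5, 0.9, 0.6]
grip_width: 0.35
```

```bash
python3 - <<'E'
from h import *
T=tool(60,-5.9); bar=np.array([.526,.3275,.1005])
show(bar-.1*T.apply([0,0,1]),T)
path(bar-.1*T.apply([0,0,1]),T,8)
E
```

```text
t 8.63 [0.3882 0.2587 0.2393] [ 2.2137 -0.0798  1.3089] w 30.8 F [0.5 0.9 0.6] q [ 0.71  0.13  1.94 -1.14  0.77  1.76]
(array([ 0.081 , -0.0586,  0.0811]), array([-6.45,  5.09, -8.82]))
[0.008, -0.005, 0.008] [-0.6, 0.5, -0.8]
[0.017, -0.012, 0.017] [-1.4, 1.1, -1.9]
[0.028, -0.021, 0.028] [-2.3, 1.8, -3.1]
[0.04, -0.029, 0.041] [-3.2, 2.5, -4.4]
[0.052, -0.038, 0.053] [-4.2, 3.3, -5.7]
[0.064, -0.046, 0.064] [-5.1, 4.0, -7.0]
[0.074, -0.053, 0.074] [-5.9, 4.6, -8.0]
[0.081, -0.059, 0.081] [-6.4, 5.1, -8.8]
```

servo_tool:
  deltas:
    - {"offset": [0.017, -0.012, 0.017], "twist": [-1.4, 1.1, -1.9]}
    - {"offset": [0.04, -0.029, 0.041], "twist": [-3.2, 2.5, -4.4]}
    - {"offset": [0.06, -0.044, 0.06], "twist": [-4.9, 3.8, -6.7]}
    - {"offset": [0.074, -0.053, 0.074], "twist": [-5.9, 4.6, -8]}
    - {"offset": [0.081, -0.059, 0.081], "twist": [-6.4, 5.1, -8.8]}
    - {"offset": [0.081, -0.059, 0.081], "twist": [-6.4, 5.1, -8.8]}
    - {"offset": [0.081, -0.059, 0.081], "twist": [-6.4, 5.1, -8.8]}

```text
time: 9.22
tool_pos: [0.437, 0.3495, 0.1731]
orientation: [2.143, 0.011, 1.441]
force: [-0.7, -1.1, -0.4]
grip_width: 0.352
```

```bash
python3 - <<'E'
from h import *
from plant import cams
T=tool(60,-5.9); bar=np.array([.526,.3275,.1005])
show(bar+.01*T.apply([0,0,1]),T)
im=[]
for n,b in(("scene",(150,340,330,590)),("top",(120,340,0,290))):
    c=cams.capture(n); np.save(f"pics/{n}3.npy",c,allow_pickle=True); k=c['pixels'][b[0]:b[1],b[2]:b[3]]
    im.append(cv2.resize(k,(600,int(600*k.shape[0]/k.shape[1]))))
    print(n,proj(c,[bar]).round(1))
a=np.vstack(im);print(a.shape);a=cv2.resize(a,None,fx=.65,fy=.65,interpolation=cv2.INTER_AREA) if a.shape[0]>600 else a
cv2.imwrite('pics/c3.png',a[:600,:,::-1])
E
```

```text
t 9.22 [0.437  0.3495 0.1731] [2.1427 0.0113 1.4409] w 31.0 F [-0.7 -1.1 -0.4] q [ 0.8   0.41  1.85 -1.42  0.75  1.98]
(array([-0.0092, -0.0114,  0.1259]), array([-2.78,  1.65, -0.25]))
scene [[455.  258.8]]
top [[159.6 241.1]]
(893, 600, 3)
```

View pics/c3.png

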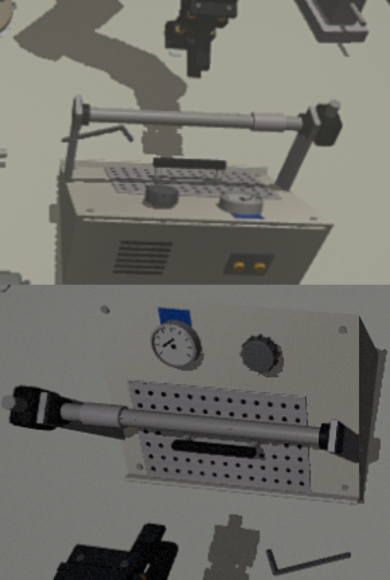

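```bash
cat > kin.py <<'E'
from h import *
from scipy.optimize import least_squares
D=[([-1.35029929e+00,3.81195493e-01,1.29826731e+00,-5.23e-05,1.46358965,-0.21532],[.2320859,-.49827997,.21343586],[-3.14015545,-.000261,.435823]),
([-.45,.32,1.46,0,1.37,.96],[.4918,-.1056,.1939],[-3.1413,.0005,.1618]),
([-.23,.44,1.38,0,1.32,1.18],[.557,-.0101,.1555],[3.1401,-.0028,.1618]),
([-.73,.4,1.46,0,1.29,.68],[.4601,-.2574,.1521],[-3.1386,.0022,.1601]),
([-.43,.16,1.55,0,1.43,.98],[.4297,-.0683,.2348],[3.1411,-.0009,.161]),
([.71,.13,1.94,-1.14,.77,1.76],[.3882,.2587,.2393],[2.2137,-.0798,1.3089]),
([.8,.41,1.85,-1.42,.75,1.98],[.437,.3495,.1731],[2.1427,.0113,1.4409])]
from plant import telemetry
s=telemetry.state();D[-1]=(list(s['qpos']),s['tool_pos'],s['orientation'])
Y=lambda a:Ro.from_euler('y',a);Z=lambda a:Ro.from_euler('z',a)
def fk(q,P,s4=1):
    e,d1,a2,x3,d4,e5,d6,x5,c6=P
    A=Z(q[0]);p=A.apply([0,e,d1]);A=A*Y(q[1]);p=p+A.apply([0,0,a2]);A=A*Y(q[2]);p=p+A.apply([x3,0,d4]);A=A*Z(s4*q[3]);p=p+A.apply([0,e5,0]);A=A*Y(q[4]);p=p+A.apply([x5,0,d6]);return p,A*Z(q[5]+c6)
def fit(s4):
    def f(P):
        r=[]
        for q,p,o in D:
            a,B=fk(q,P,s4); r+=list(a-p)+list(.3*(R(o).inv()*B).as_rotvec())
        return r
    best=None
    for c in(0,1.57,3.14,-1.57):
        k=least_squares(f,[.05,.3,.4,0,.4,.05,.2,0,c]); 
        if best is None or k.cost<best.cost: best=k
    return best
if __name__=='__main__':
    for s4 in(1,-1):
        k=fit(s4);print(s4,k.cost,k.x.round(4));print(np.abs(np.array(k.fun).reshape(-1,6)).max(1).round(4))
E
python3 kin.py
```

```text
1 1.0051009464065457e-05 [ 0.1151  0.127   0.5388  0.1008  0.3472  0.002   0.2754 -0.0029  1.5704]
[0.0004 0.0019 0.0004 0.0016 0.0007 0.0005 0.0004]
-1 0.5026184525637238 [-0.0769 -0.1742  0.4215 -0.0103  0.3382  0.1925 -0.0249 -0.0292  0.9967]
[0.1722 0.1719 0.1719 0.1724 0.1722 0.4412 0.5216]
```

```bash
cat >> kin.py <<'E'
LO=np.array([-3.11,-.89,.22,-1.42,.17,-2.88]);HI=np.array([3.11,2.33,2.48,4.56,2.85,2.88])
PX=np.array([.1151,.127,.5388,.1008,.3472,.002,.2754,-.0029,1.5704])
def ik(p,B,q0):
    def f(q):
        a,C=fk(q,PX);return list(a-p)+list(.3*(C.inv()*B).as_rotvec())
    k=least_squares(f,np.clip(q0,LO+.01,HI-.01),bounds=(LO-1,HI+1),x_scale=1);return k.x,np.sqrt(2*k.cost)
E
python3 - <<'E'
from kin import *
bar=np.array([.526,.3275,.1005]); q0=D[-1][0]
for psi in(-5.9,4,12):
  for th in(50,55,60,65,70):
    T=tool(th,psi);z=T.apply([0,0,1]);o=[]
    for d in(-.09,.01):
        q,e=ik(bar+d*z,T,q0);o.append((q.round(2).tolist(),round(e,4)))
    print(psi,th,o)
# alternative wrist branch
T=tool(60,-5.9)
for g in([.6,.3,1.8,2.,1.,0],[.6,.3,1.8,3.5,1.5,-1],[.8,.4,1.8,1.7,.8,-1.2]):
    q,e=ik(bar,T,g);print(q.round(2),e)
E
```

```text
-5.9 50 [([0.69, 0.38, 1.84, -1.24, 0.61, 1.75], np.float64(0.0)), ([0.57, 0.55, 1.79, -1.47, 0.5, 1.93], np.float64(0.0))]
-5.9 55 [([0.72, 0.42, 1.89, -1.48, 0.65, 2.01], np.float64(0.0)), ([0.59, 0.57, 1.83, -1.71, 0.56, 2.19], np.float64(0.0))]
-5.9 60 [([0.76, 0.46, 1.94, -1.69, 0.72, 2.25], np.float64(0.0)), ([0.61, 0.61, 1.86, -1.9, 0.64, 2.39], np.float64(0.0))]
-5.9 65 [([0.79, 0.52, 1.98, -1.85, 0.82, 2.45], np.float64(0.0)), ([0.63, 0.64, 1.89, -2.04, 0.75, 2.54], np.float64(0.0))]
-5.9 70 [([0.81, 0.58, 2.01, -1.97, 0.94, 2.6], np.float64(0.0)), ([0.64, 0.69, 1.91, -2.14, 0.86, 2.66], np.float64(0.0))]
4 50 [([0.59, 0.33, 1.94, -1.39, 0.4, 1.73], np.float64(0.0)), ([0.51, 0.52, 1.86, -1.75, 0.33, 2.05], np.float64(0.0))]
4 55 [([0.62, 0.36, 2.0, -1.78, 0.45, 2.15], np.float64(0.0)), ([0.52, 0.55, 1.9, -2.08, 0.42, 2.39], np.float64(0.0))]
4 60 [([0.65, 0.41, 2.06, -2.07, 0.57, 2.46], np.float64(0.0)), ([0.54, 0.58, 1.94, -2.28, 0.54, 2.61], np.float64(0.0))]
4 65 [([0.67, 0.48, 2.11, -2.24, 0.72, 2.67], np.float64(0.0)), ([0.55, 0.62, 1.97, -2.41, 0.68, 2.75], np.float64(
[... 240 characters left out ...]
t64(0.0))]
12 55 [([0.51, 0.33, 2.07, -2.22, 0.31, 2.42], np.float64(0.0)), ([0.47, 0.53, 1.93, -2.42, 0.34, 2.6], np.float64(0.0045))]
12 60 [([0.55, 0.38, 2.12, -2.42, 0.47, 2.66], np.float64(0.0055)), ([0.5, 0.55, 1.94, -2.42, 0.45, 2.63], np.float64(0.0172))]
12 65 [([0.61, 0.43, 2.15, -2.42, 0.63, 2.71], np.float64(0.0185)), ([0.54, 0.59, 1.96, -2.42, 0.58, 2.67], np.float64(0.029))]
12 70 [([0.66, 0.5, 2.17, -2.42, 0.81, 2.78], np.float64(0.0298)), ([0.58, 0.62, 1.96, -2.42, 0.71, 2.71], np.float64(0.0397))]
[ 0.63  0.6   1.88  1.24 -0.66 -0.74] 1.5103513027133107e-08
[ 0.62  0.59  1.88  4.37  0.65 -3.88] 0.0023582726164723174
[ 0.63  0.6   1.88  1.24 -0.66 -0.74] 8.734812381617863e-14
```

```bash
python3 - <<'E'
from kin import *
bar=np.array([.526,.3275,.1005]); q0=D[-1][0]
for psi in(-15,-22,-30):
  for th in(52,56,60):
    T=tool(th,psi);z=T.apply([0,0,1])
    print(psi,th,[ik(bar+d*z,T,q0)[0].round(2).tolist() for d in(-.09,.01)])
T=tool(60,-5.9)
for th in(52,56,60):
  T=tool(th,-5.9)*Z(np.pi);z=T.apply([0,0,1])
  print(th,[ [a.round(3).tolist() if hasattr(a,'round') else a for a in ik(bar+d*z,T,[.63,.6,1.88,4.37,.65,-.75])] for d in(-.09,.01)])
E
```

```text
-15 52 [[0.77, 0.45, 1.75, -1.2, 0.81, 1.86], [0.63, 0.59, 1.73, -1.38, 0.67, 1.98]]
-15 56 [[0.8, 0.48, 1.78, -1.33, 0.84, 2.01], [0.65, 0.61, 1.75, -1.52, 0.71, 2.13]]
-15 60 [[0.82, 0.51, 1.81, -1.45, 0.88, 2.15], [0.66, 0.63, 1.77, -1.64, 0.77, 2.26]]
-22 52 [[0.8, 0.49, 1.65, -1.12, 0.95, 1.87], [0.66, 0.61, 1.66, -1.27, 0.79, 1.96]]
-22 56 [[0.83, 0.52, 1.68, -1.23, 0.97, 1.99], [0.68, 0.64, 1.68, -1.38, 0.83, 2.08]]
-22 60 [[0.86, 0.56, 1.7, -1.32, 1.01, 2.1], [0.7, 0.66, 1.7, -1.49, 0.87, 2.19]]
-30 52 [[0.82, 0.55, 1.54, -1.04, 1.1, 1.88], [0.68, 0.65, 1.58, -1.16, 0.93, 1.96]]
-30 56 [[0.85, 0.58, 1.56, -1.13, 1.12, 1.97], [0.7, 0.67, 1.59, -1.26, 0.96, 2.05]]
-30 60 [[0.88, 0.61, 1.58, -1.21, 1.15, 2.06], [0.72, 0.69, 1.6, -1.34, 1.0, 2.14]]
52 [[[0.702, 0.394, 1.858, 4.945, 0.623, -1.285], 0.0], [[0.58, 0.558, 1.804, 4.709, 0.521, -1.102], 0.0]]
56 [[[0.73, 0.424, 1.898, 4.758, 0.661, -1.077], 0.0], [[0.596, 0.58, 1.832, 4.527, 0.574, -0.911], 0.0]]
60 [[[0.756, 0.461, 1.935, 4.596, 0.721, -0.891], 0.0], [[0.612, 0.606, 1.858, 4.38, 0.644, -0.753], 0.0]]
```

```bash
cat >> kin.py <<'E'
b=np.array([np.sin(np.radians(5.9)),np.cos(np.radians(5.9)),0]); fw=np.array([b[1],-b[0],0])
def gt(th,psi):   # jaw closing square to the bar
    z=tool(th,psi).apply([0,0,1]); y=np.cross(z,b); y/=np.linalg.norm(y); return Ro.from_matrix(np.c_[np.cross(y,z),y,z])
E
python3 - <<'E'
from kin import *
bar=np.array([.526,.3275,.1005]); q0=D[-1][0]; n=-np.sin(np.radians(35))*fw+np.cos(np.radians(35))*np.array([0,0,1])
sh=.02*fw+np.array([0,0,.115]); d=.010
for psi in(-22,-28,-34,-40):
  for th in(58,62,66):
    T=gt(th,psi); M=T.as_matrix(); q,e=ik(bar+d*M[:,2],T,q0); q2,_=ik(bar-.09*M[:,2],T,q0)
    S=T.inv().apply(sh); bt=T.inv().apply(b)
    # min dist shaft axis to body box x+-.0375,y+-.0935,z<-.054+... (tool z fwd; body z<-(.064-d))
    zb=-(.064-d); m=9
    for t in np.linspace(-.1,.1,201):
        P=S+t*bt; dd=np.linalg.norm([max(abs(P[0])-.0375,0),max(abs(P[1])-.0935,0),max(P[2]-zb,0)]); m=min(m,dd)
    w=15.4+17.5  # finger outer when open 31
    dep=max(-(M@np.array([sx*.009,sy*w/1000,d]))@n for sx in(1,-1) for sy in(1,-1))
    print(psi,th,q.round(2).tolist(),round(q2[3],2),'clr %.1f'%(1e3*m-10),'tipdepth %.1f/27'%(1e3*dep),'phi %.1f incl %.1f'%(np.degrees(np.arcsin(abs((M[:,1]@n)))),np.degrees(np.arcsin(bt[2]))))
E
```

```text
-22 58 [0.69, 0.65, 1.69, -1.43, 0.85, 1.99] -1.28 clr 3.8 tipdepth 23.3/27 phi 22.0 incl -13.6
-22 62 [0.7, 0.67, 1.7, -1.53, 0.9, 2.11] -1.37 clr 7.5 tipdepth 25.1/27 phi 26.0 incl -14.2
-22 66 [0.72, 0.7, 1.72, -1.62, 0.95, 2.22] -1.45 clr 13.0 tipdepth 26.9/27 phi 30.1 incl -14.7
-28 58 [0.71, 0.67, 1.62, -1.33, 0.95, 1.89] -1.19 clr 3.0 tipdepth 23.3/27 phi 21.0 incl -18.6
-28 62 [0.72, 0.7, 1.63, -1.42, 0.99, 2.01] -1.27 clr 6.2 tipdepth 25.2/27 phi 25.1 incl -19.4
-28 66 [0.74, 0.72, 1.64, -1.5, 1.04, 2.11] -1.35 clr 9.8 tipdepth 27.0/27 phi 29.3 incl -20.1
-34 58 [0.72, 0.7, 1.55, -1.24, 1.05, 1.81] -1.13 clr 1.9 tipdepth 23.1/27 phi 19.7 incl -23.5
-34 62 [0.74, 0.72, 1.56, -1.32, 1.09, 1.92] -1.2 clr 5.3 tipdepth 25.1/27 phi 23.9 incl -24.6
-34 66 [0.75, 0.75, 1.57, -1.39, 1.13, 2.02] -1.26 clr 8.2 tipdepth 26.9/27 phi 28.2 incl -25.5
-40 58 [0.73, 0.72, 1.48, -1.17, 1.15, 1.73] -1.07 clr 0.3 tipdepth 22.6/27 phi 18.0 incl -28.4
-40 62 [0.74, 0.75, 1.49, -1.24, 1.18, 1.83] -1.13 clr 4.1 tipdepth 24.6/27 phi 22.3 incl -29.7
-40 66 [0.76, 0.78, 1.49, -1.31, 1.22, 1.93] -1.19 clr 7.3 tipdepth 26.6/27 phi 26.7 incl -30.8
```

```bash
python3 - <<'E'
from kin import *
bar=np.array([.526,.3275,.1005]); T=gt(63,-33)
show(bar-.08*T.apply([0,0,1]),T)
path(bar-.08*T.apply([0,0,1]),T,8)
E
```

```text
t 9.32 [0.4368 0.349  0.1735] [2.1425 0.0108 1.4407] w 31.3 F [0.6 1.4 0.3] q [ 0.8   0.4   1.85 -1.42  0.75  1.99]
(array([ 0.0214, -0.0161,  0.0424]), array([ -2.99, -22.29,   0.35]))
[0.002, -0.002, 0.004] [-0.3, -2.1, 0.0]
[0.004, -0.003, 0.009] [-0.6, -4.7, 0.1]
[0.008, -0.006, 0.015] [-1.0, -7.8, 0.1]
[0.011, -0.008, 0.021] [-1.5, -11.2, 0.2]
[0.014, -0.01, 0.028] [-1.9, -14.5, 0.2]
[0.017, -0.013, 0.033] [-2.4, -17.6, 0.3]
[0.019, -0.015, 0.038] [-2.7, -20.2, 0.3]
[0.021, -0.016, 0.042] [-3.0, -22.3, 0.4]
```

servo_tool:
  deltas:
    - {"offset": [0.002, -0.002, 0.003], "twist": [0, -3, 0]}
    - {"offset": [0.004, -0.003, 0.006], "twist": [0, -8, 0]}
    - {"offset": [0.006, -0.005, 0.01], "twist": [0, -14, 0]}
    - {"offset": [0.008, -0.006, 0.012], "twist": [0, -20, 0]}
    - {"offset": [0.01, -0.007, 0.014], "twist": [0, -22, 0]}
    - {"offset": [0.01, -0.007, 0.014], "twist": [0, -22, 0]}
    - {"offset": [0.01, -0.007, 0.014], "twist": [0, -22, 0]}
  grip: 177

```text
time: 9.9
tool_pos: [0.446, 0.3582, 0.1594]
orientation: [2.106, 0.214, 1.114]
force: [-0.6, -0.1, -0.6]
grip_width: 0.307
```

```bash
python3 - <<'E'
from kin import *
bar=np.array([.526,.3275,.1005]); T=gt(63,-33)
show(bar-.08*T.apply([0,0,1]),T)
E
```

```text
t 9.90 [0.446  0.3582 0.1594] [2.1057 0.2145 1.1142] w 27.0 F [-0.6 -0.1 -0.6] q [ 0.89  0.59  1.56 -1.17  1.21  1.81]
(array([ 0.0206, -0.0086,  0.022 ]), array([-2.86, -0.38,  0.96]))
```

servo_tool:
  deltas:
    - {"offset": [0.007, -0.003, 0.007], "twist": [-1, 0, 0.3]}
    - {"offset": [0.014, -0.006, 0.014], "twist": [-2, -0.2, 0.6]}
    - {"offset": [0.02, -0.008, 0.021], "twist": [-2.8, -0.4, 0.9]}
    - {"offset": [0.0206, -0.0086, 0.022], "twist": [-2.9, -0.4, 1]}
    - {"offset": [0.0206, -0.0086, 0.022], "twist": [-2.9, -0.4, 1]}
    - {"offset": [0.0206, -0.0086, 0.022], "twist": [-2.9, -0.4, 1]}

```text
time: 10.4
tool_pos: [0.4662, 0.3664, 0.137]
orientation: [2.052, 0.203, 1.099]
force: [-0.7, -0.0, -0.8]
grip_width: 0.307
```

```bash
python3 - <<'E'
from kin import *
from plant import cams
bar=np.array([.526,.3275,.1005]); T=gt(63,-33)
show(bar+.009*T.apply([0,0,1]),T)
im=[];s=telemetry.state()
for n,bb in(("scene",(170,300,360,560)),("top",(160,290,60,260))):
    c=cams.capture(n); np.save(f"pics/{n}4.npy",c,allow_pickle=True); k=c['pixels'][bb[0]:bb[1],bb[2]:bb[3]].copy()
    k=cv2.resize(k,None,fx=2.3*1,fy=2.3,interpolation=cv2.INTER_CUBIC)
    for P,col in((bar,(255,0,0)),(s['tool_pos'],(0,255,0)),(s['tool_pos']+R(s['orientation']).apply([0,0,.08]),(0,0,255))):
        u=proj(c,[P])[0]; cv2.circle(k,(int((u[0]-bb[2]+.5)*2.3),int((u[1]-bb[0]+.5)*2.3)),3,col,1)
    im.append(k)
a=np.vstack(im);cv2.imwrite('pics/c4.png',a[:,:,::-1]);print(a.shape)
E
```

```text
t 10.40 [0.4662 0.3664 0.137 ] [2.0521 0.2031 1.0988] w 27.0 F [-0.7 -0.  -0.8] q [ 0.88  0.66  1.54 -1.24  1.21  1.89]
(array([ 0.0001, -0.0002,  0.0892]), array([ 0.02,  0.06, -0.02]))
(598, 460, 3)
```

View pics/c4.png

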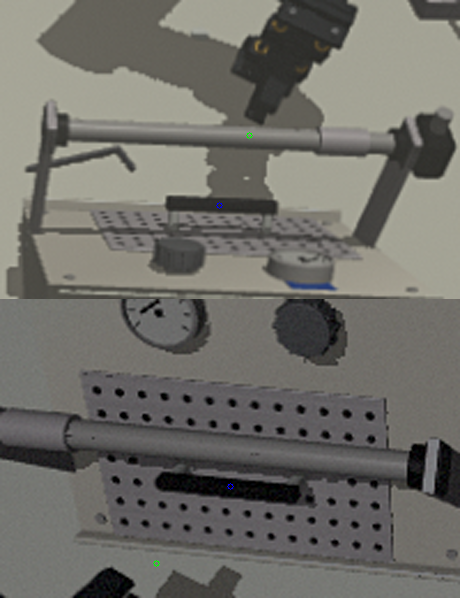

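servo_tool:
  deltas:
    - {"offset": [0, 0, 0.012], "twist": [0, 0, 0]}
    - {"offset": [0, 0, 0.03], "twist": [0, 0, 0]}
    - {"offset": [0, 0, 0.048], "twist": [0, 0, 0]}
    - {"offset": [0, 0, 0.06], "twist": [0, 0, 0]}
    - {"offset": [0, 0, 0.066], "twist": [0, 0, 0]}
    - {"offset": [0, 0, 0.07], "twist": [0, 0, 0]}
    - {"offset": [0, 0, 0.07], "twist": [0, 0, 0]}

```text
time: 11.08
tool_pos: [0.519, 0.3323, 0.1046]
orientation: [2.052, 0.204, 1.098]
force: [0.0, 1.5, -0.2]
grip_width: 0.306
```

servo_tool:
  deltas:
    - {"offset": [0, 0, 0.004], "twist": [0, 0, 0]}
    - {"offset": [0, 0, 0.008], "twist": [0, 0, 0]}
    - {"offset": [0, 0, 0.012], "twist": [0, 0, 0]}
    - {"offset": [0, 0, 0.015], "twist": [0, 0, 0]}
    - {"offset": [0, 0, 0.017], "twist": [0, 0, 0]}
    - {"offset": [0, 0, 0.018], "twist": [0, 0, 0]}
    - {"offset": [0, 0, 0.018], "twist": [0, 0, 0]}

```text
time: 11.67
tool_pos: [0.5321, 0.3239, 0.0965]
orientation: [2.052, 0.204, 1.099]
force: [-0.1, 1.3, -0.8]
grip_width: 0.306
```

```bash
python3 - <<'E'
from kin import *
from plant import cams
bar=np.array([.526,.3275,.1005]); T=gt(63,-33)
show(bar+.009*T.apply([0,0,1]),T)
im=[];s=telemetry.state()
for n,bb in(("scene",(170,300,360,560)),("top",(160,290,60,260))):
    c=cams.capture(n); np.save(f"pics/{n}5.npy",c,allow_pickle=True); k=c['pixels'][bb[0]:bb[1],bb[2]:bb[3]].copy()
    im.append(cv2.resize(k,None,fx=2.3*1,fy=2.3,interpolation=cv2.INTER_CUBIC))
a=np.vstack(im);cv2.imwrite('pics/c5.png',a[:,:,::-1]);print(a.shape)
E
```

```text
t 11.67 [0.5321 0.3239 0.0965] [2.0518 0.2036 1.0986] w 26.9 F [-0.1  1.3 -0.8] q [ 0.74  0.73  1.57 -1.36  1.08  1.96]
(array([-0.0004,  0.0002,  0.0008]), array([ 0.04,  0.08, -0.01]))
(598, 460, 3)
```

View pics/c5.png

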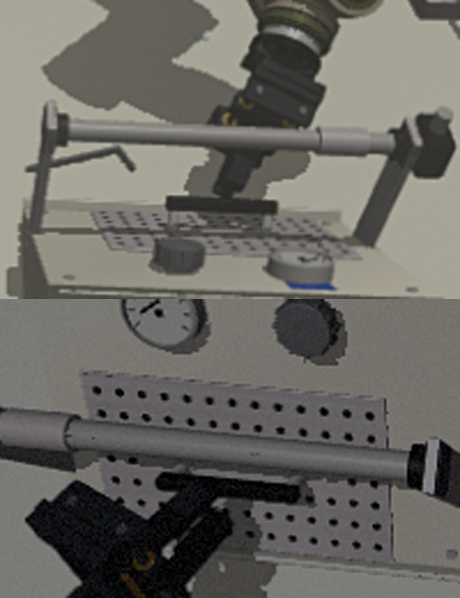

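servo_tool:
  deltas:
    - {"offset": [0, 0, 0], "twist": [0, 0, 0]}
    - {"offset": [0, 0, 0], "twist": [0, 0, 0]}
    - {"offset": [0, 0, 0], "twist": [0, 0, 0]}
    - {"offset": [0, 0, 0], "twist": [0, 0, 0]}
    - {"offset": [0, 0, 0], "twist": [0, 0, 0]}
    - {"offset": [0, 0, 0], "twist": [0, 0, 0]}
  grip: 255
  force: 20

```text
time: 12.27
tool_pos: [0.5321, 0.324, 0.0966]
orientation: [2.052, 0.203, 1.099]
force: [-0.3, -0.1, -0.1]
grip_width: 0.006
```

```bash
python3 - <<'E'
from kin import *
from plant import cams
im=[];s=telemetry.state();o=R(s['orientation']);bar=np.array([.526,.3275,.1005])
for n,bb in(("scene",(215,275,400,520)),("top",(210,270,90,210))):
    c=cams.capture(n); np.save(f"pics/{n}6.npy",c,allow_pickle=True); k=c['pixels'][bb[0]:bb[1],bb[2]:bb[3]].copy()
    k=cv2.resize(k,None,fx=5,fy=5,interpolation=cv2.INTER_CUBIC); k=cv2.convertScaleAbs(k,alpha=1.6,beta=20)
    for P,col in((s['tool_pos'],(0,255,0)),(s['tool_pos']-o.apply([0,0,.04]),(255,255,0)),(bar,(255,0,0))):
        u=proj(c,[P])[0]; cv2.circle(k,(int((u[0]-bb[2]+.5)*5),int((u[1]-bb[0]+.5)*5)),5,col,2)
    im.append(k)
a=np.vstack(im);cv2.imwrite('pics/c6.png',a[:,:,::-1]);print(a.shape)
E
```

```text
(600, 600, 3)
```

View pics/c6.png

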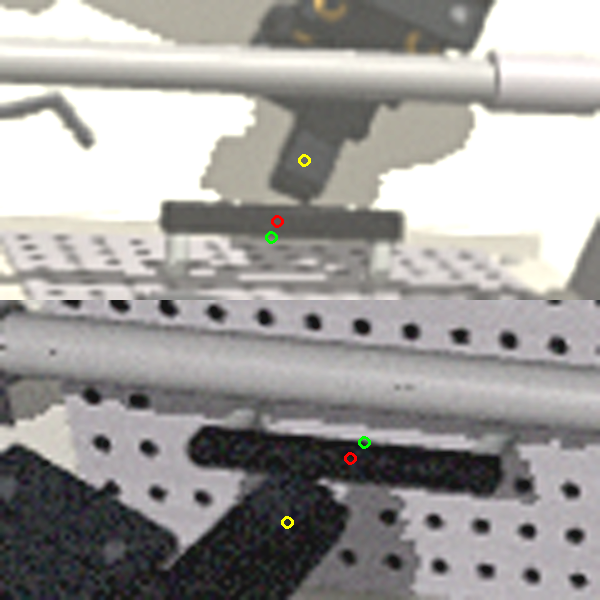

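```bash
python3 - <<'E'
from kin import *
sc=np.load("pics/scene6.npy",allow_pickle=True).item();t=np.load("pics/top6.npy",allow_pickle=True).item()
M=0;bb=0
for c,p in((sc,(458.4,253.4)),(t,(154.2,247.8))):
    a=plane(c,[p],0.)[0]-c['eye'];d=a/np.linalg.norm(a);P=np.eye(3)-np.outer(d,d);M=M+P;bb=bb+P@c['eye']
x=np.linalg.solve(M,bb);s=telemetry.state();print(x,R(s['orientation']).inv().apply(x-s['tool_pos']))
for c,p in((sc,(458.4,253.4)),(t,(154.2,247.8))):print(proj(c,[x]),p)
E
```

```text
[0.51383616 0.33672315 0.10423904] [ 0.0014226  -0.00303664 -0.02323023]
[[457.92568407 253.53420941]] (458.4, 253.4)
[[153.53635683 247.76751918]] (154.2, 247.8)
```

servo_tool:
  deltas:
    - {"offset": [0, 0, -0.01], "twist": [0, 0, 0]}
    - {"offset": [0, 0, -0.016], "twist": [0, 0, 0]}
    - {"offset": [0, 0, -0.016], "twist": [0, 0, 0]}
    - {"offset": [0, 0, -0.016], "twist": [0, 0, 0]}
  grip: 177

```text
time: 12.7
tool_pos: [0.5198, 0.3324, 0.1043]
orientation: [2.052, 0.203, 1.1]
force: [-0.2, -0.4, -0.0]
grip_width: 0.284
```

servo_tool:
  deltas:
    - {"offset": [0, 0, 0.006], "twist": [0, 0, 0]}
    - {"offset": [0, 0, 0.014], "twist": [0, 0, 0]}
    - {"offset": [0, 0, 0.02], "twist": [0, 0, 0]}
    - {"offset": [0, 0, 0.025], "twist": [0, 0, 0]}
    - {"offset": [0, 0, 0.029], "twist": [0, 0, 0]}
    - {"offset": [0, 0, 0.032], "twist": [0, 0, 0]}
    - {"offset": [0, 0, 0.034], "twist": [0, 0, 0]}
    - {"offset": [0, 0, 0.034], "twist": [0, 0, 0]}

```text
time: 13.37
tool_pos: [0.5457, 0.3149, 0.0882]
orientation: [2.052, 0.204, 1.098]
force: [-0.0, 1.1, 0.1]
grip_width: 0.302
```

servo_tool:
  deltas:
    - {"offset": [0, 0, 0.002], "twist": [0, 0, 0]}
    - {"offset": [0, 0, 0.004], "twist": [0, 0, 0]}
    - {"offset": [0, 0, 0.004], "twist": [0, 0, 0]}

```text
time: 13.62
tool_pos: [0.5486, 0.3132, 0.0866]
orientation: [2.052, 0.203, 1.099]
force: [-0.7, 0.4, -0.4]
grip_width: 0.306
```

servo_tool:
  deltas:
    - {"offset": [0, 0, 0], "twist": [0, 0, 0]}
    - {"offset": [0, 0, 0], "twist": [0, 0, 0]}
    - {"offset": [0, 0, 0], "twist": [0, 0, 0]}
    - {"offset": [0, 0, 0], "twist": [0, 0, 0]}
    - {"offset": [0, 0, 0], "twist": [0, 0, 0]}
    - {"offset": [0, 0, 0], "twist": [0, 0, 0]}
  grip: 255
  force: 30

```text
time: 14.12
tool_pos: [0.5487, 0.3134, 0.0871]
orientation: [2.051, 0.203, 1.099]
force: [0.8, -0.1, 3.7]
grip_width: 0.167
```

```bash
python3 - <<'E'
from kin import *
from plant import cams
show([0,0,0]);im=[]
for n,bb in(("scene",(170,300,360,560)),("top",(160,290,60,260))):
    c=cams.capture(n); np.save(f"pics/{n}7.npy",c,allow_pickle=True); k=c['pixels'][bb[0]:bb[1],bb[2]:bb[3]].copy()
    im.append(cv2.resize(k,None,fx=2.3*1,fy=2.3,interpolation=cv2.INTER_CUBIC))
a=np.vstack(im);a=cv2.convertScaleAbs(a,alpha=1.5);cv2.imwrite('pics/c7.png',a[:,:,::-1])
E
```

```text
t 14.12 [0.5487 0.3134 0.0871] [2.0512 0.2029 1.0987] w 14.7 F [ 0.8 -0.1  3.7] q [ 0.71  0.74  1.57 -1.39  1.05  1.97]
(array([-0.5002, -0.3301, -0.2183]), array([0., 0., 0.]))
```

View pics/c7.png

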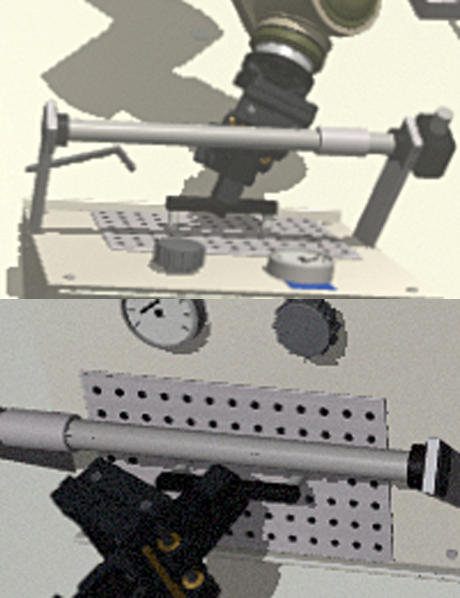

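```bash
python3 - <<'E'
from kin import *
s=telemetry.state();A=R(s['orientation']);n=-np.sin(np.radians(35))*fw+np.cos(np.radians(35))*np.array([0,0,1])
for v in(.005*n,.010*n,.015*n,.017*n,.017*n-.02*fw,.017*n-.06*fw,.017*n-.2*fw):print(A.inv().apply(v).round(4).tolist())
S=A.inv().apply(.02*fw+[0,0,.115]);print('shaft in tool',S)
q=s['qpos']
for k in(0,.06,.12,.2):q,e=ik(s['tool_pos']+.017*n-k*fw,A,q);print(q.round(2),e)
E
```

```text
[-0.0018, 0.0021, -0.0041]
[-0.0037, 0.0043, -0.0083]
[-0.0055, 0.0064, -0.0124]
[-0.0063, 0.0073, -0.014]
[-0.0133, -0.0026, -0.0299]
[-0.0275, -0.0225, -0.0616]
[-0.0769, -0.0918, -0.1727]
shaft in tool [-0.01611824  0.10980092 -0.03617957]
[ 0.72  0.71  1.58 -1.37  1.07  1.95] 3.471389462861678e-12
[ 0.81  0.68  1.67 -1.34  1.12  2.02] 6.347363151986802e-10
[ 0.9   0.66  1.73 -1.3   1.17  2.09] 1.1880630392938734e-09
[ 1.05  0.64  1.79 -1.21  1.25  2.16] 1.8571881803961333e-15
```

servo_tool:
  deltas:
    - {"offset": [0, 0, 0], "twist": [0, 0, 0]}
    - {"offset": [0, 0, 0], "twist": [0, 0, 0]}
    - {"offset": [0, 0, 0], "twist": [0, 0, 0]}
  grip: 255
  force: 55

```text
time: 14.47
tool_pos: [0.5487, 0.3134, 0.0871]
orientation: [2.051, 0.203, 1.099]
force: [1.3, 0.0, 5.8]
grip_width: 0.154
```

servo_tool:
  deltas:
    - {"offset": [-0.001, 0.001, -0.002], "twist": [0, 0, 0]}
    - {"offset": [-0.002, 0.002, -0.0045], "twist": [0, 0, 0]}
    - {"offset": [-0.003, 0.0035, -0.007], "twist": [0, 0, 0]}
    - {"offset": [-0.004, 0.0045, -0.0095], "twist": [0, 0, 0]}
    - {"offset": [-0.005, 0.0055, -0.0115], "twist": [0, 0, 0]}
    - {"offset": [-0.005, 0.0055, -0.0115], "twist": [0, 0, 0]}

```text
time: 14.97
tool_pos: [0.54, 0.3144, 0.0978]
orientation: [2.052, 0.203, 1.099]
force: [-0.2, -0.2, -1.9]
grip_width: 0.157
```

servo_tool:
  deltas:
    - {"offset": [-0.001, 0.0015, -0.003], "twist": [0, 0, 0]}
    - {"offset": [-0.003, 0.0005, -0.006], "twist": [0, 0, 0]}
    - {"offset": [-0.0055, -0.004, -0.0115], "twist": [0, 0, 0]}
    - {"offset": [-0.0085, -0.0085, -0.019], "twist": [0, 0, 0]}
    - {"offset": [-0.013, -0.0145, -0.0285], "twist": [0, 0, 0]}
    - {"offset": [-0.018, -0.0215, -0.04], "twist": [0, 0, 0]}
    - {"offset": [-0.0235, -0.0295, -0.053], "twist": [0, 0, 0]}
    - {"offset": [-0.029, -0.0375, -0.066], "twist": [0, 0, 0]}
    - {"offset": [-0.034, -0.0445, -0.0765], "twist": [0, 0, 0]}
    - {"offset": [-0.0375, -0.0495, -0.085], "twist": [0, 0, 0]}
    - {"offset": [-0.0375, -0.0495, -0.085], "twist": [0, 0, 0]}

```text
time: 15.88
tool_pos: [0.4337, 0.326, 0.1008]
orientation: [2.052, 0.204, 1.101]
force: [-0.3, -0.3, -2.8]
grip_width: 0.151
```

```bash
python3 - <<'E'
from kin import *
from plant import cams
show([0,0,0]);im=[]
for n,bb in(("scene",(110,310,360,600)),("top",(150,400,30,310))):
    c=cams.capture(n); np.save(f"pics/{n}8.npy",c,allow_pickle=True); k=c['pixels'][bb[0]:bb[1],bb[2]:bb[3]].copy()
    im.append(cv2.resize(k,(400,int(400*k.shape[0]/k.shape[1]))))
h=max(i.shape[0] for i in im);a=np.hstack([cv2.copyMakeBorder(i,0,h-i.shape[0],0,0,0) for i in im]);a=cv2.convertScaleAbs(a,alpha=1.4);cv2.imwrite('pics/c8.png',a[:,:,::-1])
E
```

```text
t 15.88 [0.4337 0.326  0.1008] [2.0522 0.2042 1.1011] w 13.3 F [-0.3 -0.3 -2.8] q [ 0.88  0.67  1.72 -1.31  1.16  2.07]
(array([-0.4565, -0.2857, -0.1206]), array([0., 0., 0.]))
```

View pics/c8.png

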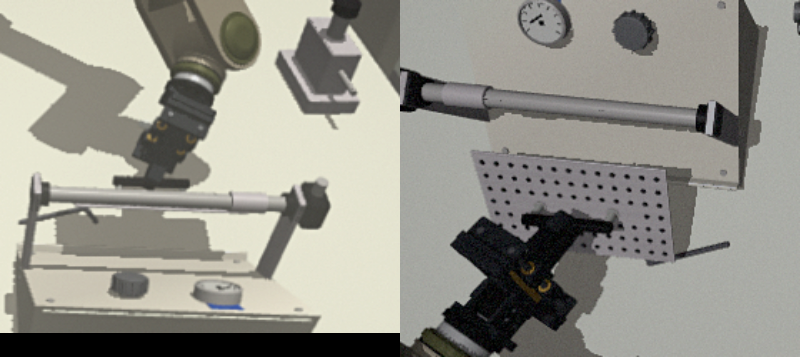

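```bash
cat > pose.py <<'E'
from kin import *
def subpix(c,pts):
    g=cv2.cvtColor(c['pixels'],cv2.COLOR_RGB2GRAY);p=np.array(pts,np.float32).reshape(-1,1,2)
    return cv2.cornerSubPix(g,p.copy(),(4,4),(-1,-1),(3,30,.02))[:,0]
def solve(obs,T0,p0):   # obs: list of (cam, handle-frame point, pixel, weight)
    def f(v):
        B=T0*Ro.from_rotvec(v[:3]);return np.concatenate([w*(proj(c,[B.apply(P)+p0+v[3:]])[0]-u) for c,P,u,w in obs])
    k=least_squares(f,np.zeros(6),loss='soft_l1');return T0*Ro.from_rotvec(k.x[:3]),p0+k.x[3:],k.fun
E
python3 - <<'E'
from pose import *
t=np.load("pics/top8.npy",allow_pickle=True).item();sc=np.load("pics/scene8.npy",allow_pickle=True).item()
a=[(79.7,255),(216.9,267.6),(222.5,334.1)];u=subpix(t,a);print(u)
s=telemetry.state();A=R(s['orientation']);o=s['tool_pos']-.031*A.apply([0,0,1])
n=-np.sin(.85)*fw+np.cos(.85)*np.array([0,0,1]);T0=Ro.from_matrix(np.c_[np.cross(b,n),b,n])
P=[(.075,.12,-.027),(.075,-.12,-.027),(-.075,-.12,-.027)]
obs=[(t,np.array(p),x,1) for p,x in zip(P,u)]+[(sc,np.array([0,.056,.004]),np.array([429,218.4]),.5),(sc,np.array([0,-.056,.004]),np.array([472.8,220.2]),.5)]
B,p,r=solve(obs,T0,o);print(r.reshape(-1,2).round(2))
print('handle',p,'normal',B.apply([0,0,1]),'tilt',np.degrees(np.arccos(B.as_matrix()[2,2])))
H=A.inv()*B;print('in tool: rot',H.as_matrix().round(3).tolist(),'pos',A.inv().apply(p-s['tool_pos']))
np.save('hand.npy',np.r_[H.as_quat(),A.inv().apply(p-s['tool_pos'])])
E
```

```text
[[ 79.03684 254.36282]
 [214.70724 266.57364]
 [221.74011 331.82816]]
[[-1.000e-01  1.400e-01]
 [ 1.100e-01 -9.000e-02]
 [-2.000e-02  3.000e-02]
 [ 2.235e+01  1.150e+00]
 [-2.233e+01 -6.400e-01]]
handle [0.41400697 0.34408654 0.10882934] normal [-0.59679085  0.06071737  0.80009629] tilt 36.86070134571914
in tool: rot [[0.173, 0.911, -0.374], [0.918, -0.012, 0.397], [0.358, -0.412, -0.838]] pos [ 0.00467745 -0.00476686 -0.02863304]
```

```bash
python3 - <<'E'
from pose import *
t=np.load("pics/top8.npy",allow_pickle=True).item();sc=np.load("pics/scene8.npy",allow_pickle=True).item()
s=telemetry.state();A=R(s['orientation']);o=s['tool_pos']-.031*A.apply([0,0,1])
n=-np.sin(.75)*fw+np.cos(.75)*np.array([0,0,1]);T0=Ro.from_matrix(np.c_[np.cross(b,n),b,n])
u=subpix(t,[(79.7,255),(216.9,267.6),(222.5,334.1)])
P=[(.075,.12,-.027),(.075,-.12,-.027),(-.075,-.12,-.027)]
obs=[(t,np.array(p),x,1) for p,x in zip(P,u)]+[(sc,np.array([0,-.056,.004]),np.array([429,218.4]),.5),(sc,np.array([0,.056,.004]),np.array([472.8,220.2]),.5)]
B,p,r=solve(obs,T0,o);print(r.reshape(-1,2).round(2))
print('handle',p,'normal',B.apply([0,0,1]),'tilt',np.degrees(np.arccos(B.as_matrix()[2,2])))
H=A.inv()*B;h=A.inv().apply(p-s['tool_pos']);print(H.as_matrix().round(3).tolist(),h)
np.save('hand.npy',np.r_[H.as_quat(),h])
# target: level, cover y along box +x or -x
for yaw in(9.3-90,9.3+90):
    C=Ro.from_euler('z',yaw,degrees=True); tt=C*H.inv(); 
    for z in(.2,.098):
        hp=np.array([.537-.0013,-.246+.008,z]); tp=hp-tt.apply(h); print(yaw,z,tt.as_euler('xyz').round(3),tp.round(4),tt.apply([0,0,1]).round(3),[ [a.round(2) for a in ik(tp,tt,g)] for g in([-.4,.4,1.4,0,1.3,1],[-.4,.4,1.4,0,1.3,-2])])
E
```

```text
[[-0.1  -0.02]
 [-0.02 -0.01]
 [ 0.11  0.1 ]
 [-0.45  0.05]
 [ 0.42  0.17]]
handle [0.41409627 0.34369128 0.10995343] normal [-0.59902515  0.06672112  0.79794559] tilt 37.06563409651283
[[0.174, 0.913, -0.369], [0.919, -0.016, 0.394], [0.354, -0.408, -0.842]] [ 0.00414554 -0.00372663 -0.02888362]
-80.7 0.2 [ 2.704  0.378 -0.026] [ 0.5224 -0.2533  0.1787] [-0.345 -0.415 -0.842] [[array([-0.41,  0.58,  1.18, -0.54,  1.56,  1.16]), np.float64(0.0)], [array([-0.41,  0.58,  1.18, -0.54,  1.56,  1.16]), np.float64(0.0)]]
-80.7 0.098 [ 2.704  0.378 -0.026] [ 0.5224 -0.2533  0.0767] [-0.345 -0.415 -0.842] [[array([-0.41,  0.69,  1.3 , -0.56,  1.37,  1.28]), np.float64(0.0)], [array([-0.41,  0.69,  1.3 , -0.56,  1.37,  1.28]), np.float64(0.0)]]
99.3 0.2 [2.704 0.378 3.116] [ 0.549  -0.2227  0.1787] [ 0.345  0.415 -0.842] [[array([-0.85,  0.48,  1.39,  0.57,  1.41, -2.61]), np.float64(0.0)], [array([-0.85,  0.48,  1.39,  0.57,  1.41, -2.61]), np.float64(0.0)]]
99.3 0.098 [2.704 0.378 3.116] [ 0.549  -0.2227  0.0767] [ 0.345  0.415 -0.842] [[array([-0.85,  0.6 ,  1.51,  0.61,  1.2 , -2.75]), np.float64(0.0)], [array([-0.85,  0.6 ,  1.51,  0.61,  1.2 , -2.75]), np.float64(0.0)]]
```

```bash
python3 - <<'E'
from pose import *
t=np.load("pics/top8.npy",allow_pickle=True).item();s=telemetry.state();A=R(s['orientation'])
for cp in((487,217),(575,300),(575,325),(452,240),(535,262)):
    p=(30+(cp[0]-400)/1.4286,150+cp[1]/1.4286);d=plane(t,[p],0.)[0]-t['eye']
    o=A.inv().apply(t['eye']-s['tool_pos']);dd=A.inv().apply(d)
    print(cp,[(o+dd*((x-o[0])/dd[0])).round(3).tolist() for x in(-.0375,0)],[(o+dd*((y-o[1])/dd[1])).round(3).tolist() for y in(.05,.09)])
H=Ro.from_quat(np.load('hand.npy')[:4]);h=np.load('hand.npy')[4:]
# body corner heights in box at placing, for in-box level cover, various body starts, plus extra cover tilt e about bar
for e in(0,8,-8):
  C=Ro.from_euler('z',-80.7,degrees=True)*Ro.from_euler('y',e,degrees=True); tt=C*H.inv()
  for zb in(-.064,-.085):
    hp=np.array([0,0,.098]); tp=hp-tt.apply(h); box=Ro.from_euler('z',-9.3,degrees=True)
    print(e,zb,[(box.apply(tp+tt.apply([x,y,zb]))+[0,.008,0]).round(3).tolist() for x in(.0375,-.0375) for y in(.0935,-.0935)])
E
```

```text
(487, 217) [[-0.037, 0.171, -0.102], [0.0, 0.121, -0.094]] [[0.052, 0.05, -0.083], [0.023, 0.09, -0.09]]
(575, 300) [[-0.037, -0.074, -0.092], [0.0, -0.148, -0.083]] [[-0.1, 0.05, -0.106], [-0.12, 0.09, -0.111]]
(575, 325) [[-0.037, -0.119, -0.112], [0.0, -0.198, -0.105]] [[-0.118, 0.05, -0.127], [-0.137, 0.09, -0.13]]
(452, 240) [[-0.037, 0.184, -0.136], [-0.0, 0.135, -0.131]] [[0.064, 0.05, -0.124], [0.034, 0.09, -0.127]]
(535, 262) [[-0.037, 0.057, -0.097], [0.0, -0.005, -0.089]] [[-0.033, 0.05, -0.096], [-0.058, 0.09, -0.102]]
0 -0.064 [[0.043, -0.075, 0.154], [0.046, 0.097, 0.08], [-0.025, -0.062, 0.181], [-0.022, 0.11, 0.108]]
0 -0.085 [[0.052, -0.067, 0.171], [0.055, 0.105, 0.098], [-0.017, -0.054, 0.199], [-0.014, 0.118, 0.125]]
8 -0.064 [[0.043, -0.082, 0.142], [0.046, 0.099, 0.092], [-0.025, -0.073, 0.171], [-0.022, 0.108, 0.122]]
8 -0.085 [[0.052, -0.077, 0.16], [0.055, 0.104, 0.111], [-0.017, -0.068, 0.189], [-0.014, 0.113, 0.14]]
-8 -0.064 [[0.043, -0.066, 0.165], [0.046, 0.094, 0.068], [-0.025, -0.049, 0.19], [-0.022, 0.111, 0.093]]
-8 -0.085 [[0.052, -0.056, 0.181], [0.055, 0.104, 0.084], [-0.017, -0.04, 0.207], [-0.014, 0.12, 0.11]]
```

```bash
cat > plan.py <<'E'
from pose import *
from scipy.spatial.transform import Slerp
v=np.load('hand.npy');H=Ro.from_quat(v[:4]);h=v[4:]
BC=np.array([.537,-.246]);BY=9.3
def tgt(bx,by,z,e=0,ex=0):
    C=Ro.from_euler('z',BY-90,degrees=True)*Ro.from_euler('y',e,degrees=True)*Ro.from_euler('x',ex,degrees=True);tt=C*H.inv()
    hp=np.r_[BC+Ro.from_euler('z',BY,degrees=True).apply([bx,by,0])[:2],z];return hp-tt.apply(h),tt
def rows(p0,A,p1,B,n,q,f0=0):
    S=Slerp([0,1],Ro.concatenate([A,B]))
    for f in np.linspace(0,1,n+1)[1:]:
        p=p0+f*(p1-p0);T=S(f);q2,e=ik(p,T,q);a=rel(p0,A,p,T)
        print(a[0].round(3).tolist(),a[1].round(1).tolist(),q2.round(2).tolist(),'dq%.2f'%abs(q2-q).max(),'' if e<1e-4 else e);q=q2
    return q
E
python3 - <<'E'
from plan import *
s=telemetry.state();A=R(s['orientation']);p=s['tool_pos'];q=s['qpos']
p1=p+[-.05,-.03,.2]
print('rise');q=rows(p,A,p1,A,7,q)
p2,B=tgt(0,.004,.24,5);print('angle',np.degrees((A.inv()*B).magnitude()))
rows(p1,A,p2,B,20,q)
E
```

```text
rise
[-0.013, 0.022, -0.016] [0.0, 0.0, 0.0] [0.88, 0.61, 1.72, -1.28, 1.18, 2.01] dq0.06 
[-0.025, 0.043, -0.032] [0.0, 0.0, 0.0] [0.89, 0.55, 1.71, -1.26, 1.2, 1.95] dq0.06 
[-0.038, 0.064, -0.049] [0.0, 0.0, 0.0] [0.9, 0.5, 1.71, -1.23, 1.22, 1.89] dq0.06 
[-0.051, 0.086, -0.065] [0.0, 0.0, 0.0] [0.9, 0.44, 1.69, -1.21, 1.25, 1.83] dq0.06 
[-0.063, 0.108, -0.081] [0.0, 0.0, 0.0] [0.91, 0.39, 1.67, -1.18, 1.28, 1.76] dq0.07 
[-0.076, 0.129, -0.097] [0.0, 0.0, 0.0] [0.91, 0.34, 1.65, -1.16, 1.32, 1.7] dq0.07 
[-0.089, 0.15, -0.113] [0.0, 0.0, 0.0] [0.92, 0.3, 1.63, -1.15, 1.35, 1.63] dq0.07 
angle 84.98752646650092
[-0.02, 0.001, 0.02] [2.8, -2.4, 2.0] [0.86, 0.28, 1.64, -1.11, 1.34, 1.62] dq0.06 
[-0.04, 0.002, 0.041] [5.7, -4.9, 4.0] [0.8, 0.26, 1.65, -1.07, 1.33, 1.61] dq0.06 
[-0.06, 0.004, 0.061] [8.5, -7.3, 6.0] [0.73, 0.24, 1.66, -1.03, 1.32, 1.59] dq0.07 
[-0.081, 0.005, 0.082] [11.4, -9.7, 8.1] [0.66, 0.22, 1.67, -0.99, 1.31, 1.57] dq0.07 
[-0.101, 0.006, 0.102] [14.2, -12.2, 10.1] [0.58, 0.21, 1.67, -0.95, 1.3, 1.54] dq0.08 
[-0.121, 0.007, 0.122] [17.0, -14.6, 12.1] [0.5,
[... 580 characters left out ...]
, 0.265] [36.9, -31.6, 26.2] [-0.04, 0.27, 1.52, -0.64, 1.35, 1.23] dq0.07 
[-0.282, 0.016, 0.286] [39.8, -34.1, 28.2] [-0.11, 0.3, 1.47, -0.61, 1.38, 1.19] dq0.07 
[-0.303, 0.017, 0.306] [42.6, -36.5, 30.2] [-0.17, 0.34, 1.42, -0.58, 1.41, 1.16] dq0.06 
[-0.323, 0.018, 0.326] [45.4, -39.0, 32.2] [-0.23, 0.37, 1.37, -0.55, 1.46, 1.13] dq0.06 
[-0.343, 0.02, 0.347] [48.3, -41.4, 34.3] [-0.29, 0.42, 1.31, -0.53, 1.51, 1.1] dq0.06 
[-0.363, 0.021, 0.367] [51.1, -43.8, 36.3] [-0.34, 0.46, 1.24, -0.51, 1.56, 1.08] dq0.07 
[-0.383, 0.022, 0.388] [54.0, -46.3, 38.3] [-0.39, 0.51, 1.16, -0.5, 1.62, 1.06] dq0.08 
[-0.404, 0.023, 0.408] [56.8, -48.7, 40.3] [-0.44, 0.56, 1.07, -0.48, 1.69, 1.04] dq0.09
```

servo_tool:
  deltas:
    - {"offset": [-0.006, 0.01, -0.008], "twist": [0, 0, 0]}
    - {"offset": [-0.017, 0.028, -0.021], "twist": [0, 0, 0]}
    - {"offset": [-0.03, 0.05, -0.038], "twist": [0, 0, 0]}
    - {"offset": [-0.043, 0.073, -0.055], "twist": [0, 0, 0]}
    - {"offset": [-0.057, 0.096, -0.073], "twist": [0, 0, 0]}
    - {"offset": [-0.07, 0.118, -0.09], "twist": [0, 0, 0]}
    - {"offset": [-0.081, 0.137, -0.103], "twist": [0, 0, 0]}
    - {"offset": [-0.089, 0.15, -0.113], "twist": [0, 0, 0]}
    - {"offset": [-0.089, 0.15, -0.113], "twist": [0, 0, 0]}

```text
time: 16.73
tool_pos: [0.386, 0.2949, 0.3038]
orientation: [2.05, 0.197, 1.097]
force: [0.8, 0.1, -2.2]
grip_width: 0.151
```

servo_tool:
  deltas:
    - {"offset": [-0.01, 0.001, 0.01], "twist": [1.4, -1.2, 1]}
    - {"offset": [-0.03, 0.001, 0.03], "twist": [4.2, -3.6, 3]}
    - {"offset": [-0.05, 0.003, 0.051], "twist": [7.1, -6.1, 5]}
    - {"offset": [-0.071, 0.004, 0.071], "twist": [10, -8.5, 7]}
    - {"offset": [-0.091, 0.005, 0.092], "twist": [12.8, -11, 9.1]}
    - {"offset": [-0.111, 0.006, 0.112], "twist": [15.6, -13.4, 11.1]}
    - {"offset": [-0.131, 0.007, 0.132], "twist": [18.5, -15.8, 13.1]}
    - {"offset": [-0.151, 0.008, 0.153], "twist": [21.3, -18.2, 15.1]}
    - {"offset": [-0.171, 0.01, 0.173], "twist": [24.1, -20.7, 17.1]}
    - {"offset": [-0.191, 0.011, 0.193], "twist": [27, -23.1, 19.1]}
    - {"offset": [-0.207, 0.012, 0.209], "twist": [29, -25, 20.7]}
    - {"offset": [-0.215, 0.012, 0.217], "twist": [30.1, -25.9, 21.5]}

```text
time: 17.73
tool_pos: [0.4588, -0.0016, 0.2543]
orientation: [2.471, 0.204, 0.499]
force: [-0.5, 0.8, -2.7]
grip_width: 0.15
```

```bash
python3 - <<'E'
from plan import *
s=telemetry.state();A=R(s['orientation']);p=s['tool_pos'];q=s['qpos'];print(s['time'],p,s['force'],s['grip_width']*88)
p2,B=tgt(0,.004,.24,5)
rows(p,A,p2,B,11,q)
E
```

```text
17.7333 [ 0.45875668 -0.00160048  0.25430616] [-0.54863323  0.83680506 -2.7291242 ] 13.22476884784339
[-0.005, 0.015, 0.018] [2.4, -2.0, 1.7] [0.06, 0.24, 1.58, -0.69, 1.31, 1.29] dq0.06 
[-0.01, 0.031, 0.036] [4.8, -4.1, 3.4] [-0.0, 0.26, 1.55, -0.66, 1.33, 1.25] dq0.06 
[-0.015, 0.046, 0.053] [7.2, -6.1, 5.0] [-0.06, 0.28, 1.51, -0.63, 1.35, 1.22] dq0.06 
[-0.021, 0.061, 0.071] [9.6, -8.2, 6.7] [-0.12, 0.31, 1.47, -0.61, 1.38, 1.19] dq0.06 
[-0.026, 0.076, 0.089] [12.0, -10.2, 8.4] [-0.17, 0.33, 1.43, -0.58, 1.41, 1.16] dq0.05 
[-0.031, 0.092, 0.107] [14.4, -12.3, 10.1] [-0.22, 0.37, 1.38, -0.56, 1.44, 1.14] dq0.05 
[-0.036, 0.107, 0.125] [16.9, -14.3, 11.8] [-0.27, 0.4, 1.33, -0.54, 1.49, 1.12] dq0.05 
[-0.041, 0.122, 0.142] [19.3, -16.4, 13.4] [-0.31, 0.44, 1.27, -0.52, 1.53, 1.09] dq0.06 
[-0.046, 0.138, 0.16] [21.7, -18.4, 15.1] [-0.36, 0.48, 1.21, -0.51, 1.58, 1.08] dq0.06 
[-0.052, 0.153, 0.178] [24.1, -20.5, 16.8] [-0.4, 0.52, 1.15, -0.49, 1.63, 1.06] dq0.07 
[-0.057, 0.168, 0.196] [26.5, -22.5, 18.5] [-0.44, 0.56, 1.07, -0.48, 1.69, 1.04] dq0.07
```

servo_tool:
  deltas:
    - {"offset": [-0.003, 0.008, 0.01], "twist": [1.3, -1.1, 0.9]}
    - {"offset": [-0.008, 0.023, 0.027], "twist": [3.6, -3, 2.5]}
    - {"offset": [-0.013, 0.038, 0.045], "twist": [6, -5.1, 4.2]}
    - {"offset": [-0.018, 0.054, 0.062], "twist": [8.4, -7.1, 5.9]}
    - {"offset": [-0.024, 0.07, 0.081], "twist": [11, -9.4, 7.7]}
    - {"offset": [-0.03, 0.088, 0.103], "twist": [13.9, -11.8, 9.7]}
    - {"offset": [-0.036, 0.107, 0.125], "twist": [16.9, -14.3, 11.8]}
    - {"offset": [-0.042, 0.125, 0.146], "twist": [19.7, -16.8, 13.8]}
    - {"offset": [-0.048, 0.142, 0.166], "twist": [22.4, -19, 15.6]}
    - {"offset": [-0.053, 0.157, 0.183], "twist": [24.8, -21, 17.3]}
    - {"offset": [-0.057, 0.168, 0.196], "twist": [26.5, -22.5, 18.5]}
    - {"offset": [-0.057, 0.168, 0.196], "twist": [26.5, -22.5, 18.5]}

```text
time: 18.73
tool_pos: [0.5233, -0.2567, 0.2158]
orientation: [2.797, 0.394, 0.009]
force: [-0.3, 0.4, -2.3]
grip_width: 0.152
```

```bash
python3 - <<'E'
from plan import *
from plant import cams
s=telemetry.state();A=R(s['orientation']);p=s['tool_pos'];print(s['time'],p,s['force'],s['grip_width']*88)
C=A*H;hp=p+A.apply(h);print('pred handle',hp,'n',C.apply([0,0,1]))
P=np.array([(.075,.12,-.027),(.075,-.12,-.027),(-.075,-.12,-.027),(-.075,.12,-.027),(0,.056,0),(0,-.056,0)])
im=[]
for n in("scene","top"):
    c=cams.capture(n);np.save(f"pics/{n}9.npy",c,allow_pickle=True);u=proj(c,C.apply(P)+hp);print(n,u.round(1).tolist())
    k=c['pixels'].copy();x0,y0=np.clip((u.mean(0)-[120,110]).astype(int),0,[400,260]);k=cv2.resize(k[y0:y0+220,x0:x0+240],None,fx=1.66*1,fy=1.66*1,interpolation=cv2.INTER_CUBIC)
    for q in u: cv2.circle(k,tuple(int(z) for z in ((q-[x0,y0]+.5)*1.66)),3,(255,0,0),1)
    im.append(k);print(x0,y0)
a=np.hstack(im);print(a.shape);a=cv2.convertScaleAbs(a,alpha=1.4);cv2.imwrite('pics/c9.png',a[:,:,::-1])
E
```

```text
18.7333 [ 0.52333628 -0.25666242  0.21584444] [-0.34048734  0.37416392 -2.25842905] 13.410693384084325
pred handle [ 0.53701012 -0.24328779  0.23819353] n [ 0.01559492 -0.08670123  0.99611229]
scene [[159.3, 291.0], [157.1, 205.7], [224.3, 191.6], [237.6, 273.9], [192.8, 248.4], [189.4, 209.4]]
73 126
top [[535.7, 140.2], [569.1, 295.3], [472.8, 312.7], [441.8, 154.1], [506.2, 183.6], [522.0, 259.9]]
387 114
(365, 796, 3)
```

View pics/c9.png

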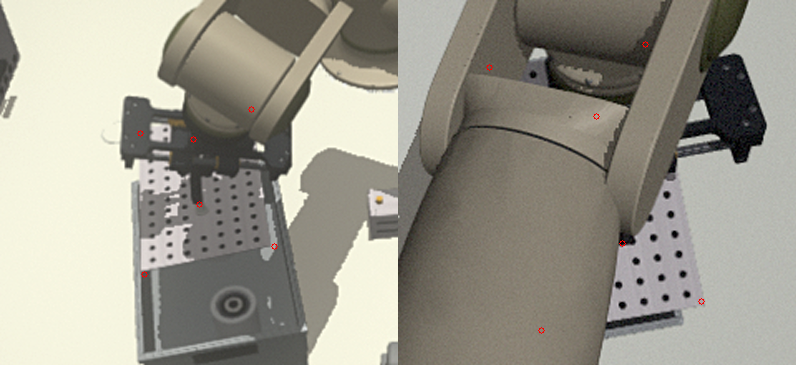

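```bash
python3 - <<'E'
from plan import *
s=telemetry.state();A=R(s['orientation'])
for d in(.02,.05,.08,.11,.125,.133):print(d,A.inv().apply([0,0,-d]).round(4).tolist())
E
```

```text
0.02 [0.0077, -0.0062, 0.0174]
0.05 [0.0191, -0.0156, 0.0435]
0.08 [0.0306, -0.025, 0.0696]
0.11 [0.0421, -0.0343, 0.0957]
0.125 [0.0478, -0.039, 0.1087]
0.133 [0.0509, -0.0415, 0.1157]
```

servo_tool:
  deltas:
    - {"offset": [0.004, -0.003, 0.009], "twist": [0, 0, 0]}
    - {"offset": [0.0115, -0.0093, 0.026], "twist": [0, 0, 0]}
    - {"offset": [0.0191, -0.0156, 0.0435], "twist": [0, 0, 0]}
    - {"offset": [0.0268, -0.0218, 0.0609], "twist": [0, 0, 0]}
    - {"offset": [0.0345, -0.028, 0.0783], "twist": [0, 0, 0]}
    - {"offset": [0.0402, -0.0328, 0.0914], "twist": [0, 0, 0]}
    - {"offset": [0.0444, -0.0362, 0.101], "twist": [0, 0, 0]}
    - {"offset": [0.0478, -0.039, 0.1087], "twist": [0, 0, 0]}
    - {"offset": [0.0498, -0.0406, 0.113], "twist": [0, 0, 0]}
    - {"offset": [0.0498, -0.0406, 0.113], "twist": [0, 0, 0]}
    - {"offset": [0.0498, -0.0406, 0.113], "twist": [0, 0, 0]}

```text
time: 19.75
tool_pos: [0.5241, -0.2521, 0.0897]
orientation: [2.796, 0.389, 0.016]
force: [0.2, -0.7, -2.5]
grip_width: 0.153
```

```bash
python3 - <<'E'
from plan import *
s=telemetry.state();A=R(s['orientation']);p=s['tool_pos'];hp=p+A.apply(h);C=A*H
print(s['time'],p,s['force'],'handle',hp,C.apply([0,0,1]))
for d in(.002,.004,.006,.008):print(d,A.inv().apply([0,0,-d]).round(4).tolist())
p2,B=tgt(0,.004,.098,0);print(rel(p,A,p2,B))
E
```

```text
19.75 [ 0.5241192  -0.25214024  0.08971461] [ 0.17050119 -0.7205893  -2.49760837] handle [ 0.53756964 -0.23862759  0.1121162 ] [ 0.01110753 -0.08526524  0.99629637]
0.002 [0.0008, -0.0006, 0.0017]
0.004 [0.0015, -0.0013, 0.0035]
0.006 [0.0023, -0.0019, 0.0052]
0.008 [0.003, -0.0025, 0.007]
(array([0.0039, 0.0006, 0.0135]), array([-4.38, -0.25,  2.3 ]))
```

servo_tool:
  deltas:
    - {"offset": [0.0008, -0.0006, 0.0017], "twist": [0, 0, 0]}
    - {"offset": [0.0015, -0.0013, 0.0035], "twist": [0, 0, 0]}
    - {"offset": [0.0023, -0.0019, 0.0052], "twist": [0, 0, 0]}
    - {"offset": [0.003, -0.0025, 0.007], "twist": [0, 0, 0]}
    - {"offset": [0.0038, -0.0031, 0.0087], "twist": [0, 0, 0]}
    - {"offset": [0.0044, -0.0036, 0.01], "twist": [0, 0, 0]}
    - {"offset": [0.0044, -0.0036, 0.01], "twist": [0, 0, 0]}

```text
time: 20.33
tool_pos: [0.5238, -0.2521, 0.0774]
orientation: [2.797, 0.39, 0.016]
force: [0.4, -0.3, -1.6]
grip_width: 0.155
```

servo_tool:
  deltas:
    - {"offset": [0.0004, -0.0003, 0.0009], "twist": [0, 0, 0]}
    - {"offset": [0.0008, -0.0006, 0.0017], "twist": [0, 0, 0]}
    - {"offset": [0.0008, -0.0006, 0.0017], "twist": [0, 0, 0]}

```text
time: 20.58
tool_pos: [0.5239, -0.2522, 0.0757]
orientation: [2.796, 0.39, 0.016]
force: [0.7, -0.8, -3.1]
grip_width: 0.153
```

servo_tool:
  deltas:
    - {"offset": [0.0004, -0.0003, 0.0009], "twist": [0, 0, 0]}
    - {"offset": [0.0006, -0.0005, 0.0013], "twist": [0, 0, 0]}
    - {"offset": [0.0006, -0.0005, 0.0013], "twist": [0, 0, 0]}

```text
time: 20.83
tool_pos: [0.524, -0.2521, 0.0742]
orientation: [2.796, 0.39, 0.016]
force: [0.3, -0.1, -3.1]
grip_width: 0.154
```

servo_tool:
  deltas:
    - {"offset": [0.0004, -0.0003, 0.0009], "twist": [0, 0, 0]}
    - {"offset": [0.0006, -0.0005, 0.0013], "twist": [0, 0, 0]}
    - {"offset": [0.0006, -0.0005, 0.0013], "twist": [0, 0, 0]}

```text
time: 21.08
tool_pos: [0.524, -0.2521, 0.0726]
orientation: [2.796, 0.39, 0.016]
force: [0.1, -0.1, -2.3]
grip_width: 0.156
```

servo_tool:
  deltas:
    - {"offset": [0.0004, -0.0003, 0.0009], "twist": [0, 0, 0]}
    - {"offset": [0.0008, -0.0006, 0.0017], "twist": [0, 0, 0]}
    - {"offset": [0.0008, -0.0006, 0.0017], "twist": [0, 0, 0]}

```text
time: 21.33
tool_pos: [0.524, -0.2521, 0.0706]
orientation: [2.796, 0.39, 0.016]
force: [-0.5, 1.0, -2.1]
grip_width: 0.152
```

servo_tool:
  deltas:
    - {"offset": [0.0004, -0.0003, 0.0009], "twist": [0, 0, 0]}
    - {"offset": [0.0008, -0.0006, 0.0017], "twist": [0, 0, 0]}
    - {"offset": [0.0008, -0.0006, 0.0017], "twist": [0, 0, 0]}

```text
time: 21.58
tool_pos: [0.5242, -0.252, 0.0695]
orientation: [2.796, 0.39, 0.016]
force: [-0.7, 1.5, 2.4]
grip_width: 0.148
```

```bash
python3 - <<'E'
from plan import *
from plant import cams
s=telemetry.state();A=R(s['orientation']);p=s['tool_pos'];hp=p+A.apply(h);C=A*H
print(s['time'],s['force'],'handle',hp,C.apply([0,0,1]))
p2,B=tgt(0,.006,hp[2],1);p2=hp-B.apply(h);print(rel(p,A,p2,B))
c=cams.capture('scene');np.save('pics/scene10.npy',c,allow_pickle=True)
P=np.array([(.075,.12,-.027),(-.075,.12,-.027)]);u=proj(c,C.apply(P)+hp);print(u)
# refine plate front edge corners: bright plate vs dark box
print(subpix(c,u))
g=cv2.cvtColor(c['pixels'],cv2.COLOR_RGB2GRAY)
for x in(175,190,205,220):print(x,g[270:330,x].tolist())
E
```

```text
21.5833 [-0.73906635  1.47665112  2.36245694] handle [ 0.53767865 -0.23851441  0.09191826] [ 0.01155195 -0.08505829  0.99630901]
(array([-0.0003,  0.0016, -0.0003]), array([-3.46, -0.24,  1.89]))
[[176.57015287 334.29653044]
 [246.92558361 318.16565944]]
[[174.97252 332.34985]
 [244.78264 317.42874]]
175 [57, 56, 51, 62, 111, 154, 152, 147, 147, 148, 148, 147, 149, 148, 135, 99, 85, 85, 86, 86, 85, 87, 87, 86, 88, 87, 88, 88, 86, 87, 87, 89, 88, 87, 90, 88, 90, 86, 86, 88, 87, 84, 88, 138, 149, 147, 147, 148, 146, 147, 147, 147, 147, 147, 146, 148, 147, 148, 151, 150]
190 [113, 80, 57, 52, 66, 99, 96, 108, 117, 143, 149, 146, 145, 147, 147, 137, 91, 82, 91, 100, 87, 85, 84, 85, 116, 150, 132, 110, 133, 150, 128, 89, 74, 54, 55, 72, 91, 126, 147, 108, 53, 76, 127, 147, 145, 130, 81, 42, 79, 133, 147, 148, 147, 89, 39, 67, 137, 152, 152, 106]
205 [42, 43, 50, 53, 49, 41, 40, 38, 38, 38, 38, 39, 39, 37, 36, 34, 37, 36, 37, 38, 40, 41, 37, 38, 41, 60, 75, 73, 75, 74, 80, 83, 86, 85, 84, 84, 86, 85, 85, 85, 85, 86, 84, 86, 85, 85, 86, 85, 86, 85, 84, 85, 84, 85, 85, 86, 73, 65, 66, 65]
220 [40, 38, 40, 41, 41, 41, 40, 41, 37, 37, 53, 87, 86, 85, 86, 84, 84, 84, 84, 86, 85, 82, 83, 83, 83, 83, 83, 83, 80, 82, 83, 82, 84, 84, 85, 83, 84, 83, 84, 83, 84, 82, 81, 85, 85, 83, 85, 78, 65, 66, 78, 84, 83, 75, 65, 65, 65, 70, 106, 110]
```

servo_tool:
  deltas:
    - {"offset": [-0.0001, 0.0006, -0.0001], "twist": [-1.2, -0.1, 0.6]}
    - {"offset": [-0.0002, 0.0011, -0.0002], "twist": [-2.3, -0.2, 1.2]}
    - {"offset": [-0.0003, 0.0016, -0.0003], "twist": [-3.5, -0.2, 1.9]}
    - {"offset": [-0.0003, 0.0016, -0.0003], "twist": [-3.5, -0.2, 1.9]}
    - {"offset": [-0.0003, 0.0016, -0.0003], "twist": [-3.5, -0.2, 1.9]}

```text
time: 22.05
tool_pos: [0.5241, -0.2532, 0.0692]
orientation: [2.723, 0.381, -0.018]
force: [-0.5, 0.4, -2.9]
grip_width: 0.148
```

servo_tool:
  deltas:
    - {"offset": [0.0004, -0.0003, 0.0009], "twist": [0, 0, 0]}
    - {"offset": [0.0004, -0.0003, 0.0009], "twist": [0, 0, 0]}
    - {"offset": [0.0004, -0.0003, 0.0009], "twist": [0, 0, 0]}

```text
time: 22.3
tool_pos: [0.5243, -0.2537, 0.0688]
orientation: [2.722, 0.38, -0.019]
force: [0.5, 1.3, 1.0]
grip_width: 0.152
```

```bash
python3 - <<'E'
from plan import *
from plant import cams
s=telemetry.state();A=R(s['orientation']);p=s['tool_pos'];hp=p+A.apply(h);C=A*H
print(s['time'],s['force'],'handle',hp,C.apply([0,0,1]))
c=cams.capture('scene')
P=np.array([(.075,.12,-.027),(-.075,.12,-.027)]);u=proj(c,C.apply(P)+hp);w=subpix(c,u);print(u,w,plane(c,w,.068))
E
```

```text
22.3 [0.49234056 1.25891084 0.98008798] handle [ 0.53765032 -0.23878838  0.090367  ] [ 0.00209841 -0.01720789  0.99984973]
[[174.73152189 333.45198764]
 [245.98122657 320.45915814]] [[176.58647 330.39224]
 [245.98123 320.45917]] [[ 0.66462321 -0.28833035  0.068     ]
 [ 0.64612816 -0.14457683  0.068     ]]
```

servo_tool:
  deltas:
    - {"offset": [0.0004, -0.0003, 0.0009], "twist": [0, 0, 0]}
    - {"offset": [0.0006, -0.0005, 0.0014], "twist": [0, 0, 0]}
    - {"offset": [0.0006, -0.0005, 0.0014], "twist": [0, 0, 0]}

```text
time: 22.6
tool_pos: [0.5243, -0.2538, 0.0687]
orientation: [2.721, 0.38, -0.02]
force: [-1.3, 4.3, 10.2]
grip_width: 0.153
```

servo_tool:
  deltas:
    - {"offset": [0, 0, 0], "twist": [0, 0, 0]}
    - {"offset": [0, 0, 0], "twist": [0, 0, 0]}
    - {"offset": [0, 0, 0], "twist": [0, 0, 0]}
    - {"offset": [0, 0, 0], "twist": [0, 0, 0]}
  grip: 185

```text
time: 22.93
tool_pos: [0.5242, -0.2539, 0.0669]
orientation: [2.722, 0.381, -0.019]
force: [0.1, -0.4, -0.7]
grip_width: 0.273
```

```bash
python3 - <<'E'
from plan import *
from plant import cams
s=telemetry.state();A=R(s['orientation']);p=s['tool_pos'];hp=p+A.apply(h);C=A*H
print(s['time'],s['force'],'handle',hp,s['grip_width']*88)
c=cams.capture('scene');np.save('pics/scene11.npy',c,allow_pickle=True)
w=subpix(c,[(176.5,330.4)]);print(w,plane(c,w,.068))
E
```

```text
22.9333 [ 0.13499353 -0.44157322 -0.70828496] handle [ 0.53754223 -0.23900389  0.08844587] 24.01158403211974
[[179.2719  329.71082]] [[ 0.6631586  -0.28288871  0.068     ]]
```

servo_tool:
  deltas:
    - {"offset": [0, 0, -0.003], "twist": [0, 0, 0]}
    - {"offset": [0, 0, -0.008], "twist": [0, 0, 0]}
    - {"offset": [0, 0, -0.014], "twist": [0, 0, 0]}
    - {"offset": [0, 0, -0.02], "twist": [0, 0, 0]}
    - {"offset": [0, 0, -0.028], "twist": [0, 0, 0]}
    - {"offset": [0, 0, -0.04], "twist": [0, 0, 0]}
    - {"offset": [0, 0, -0.055], "twist": [0, 0, 0]}
    - {"offset": [0, 0, -0.07], "twist": [0, 0, 0]}
    - {"offset": [0, 0, -0.085], "twist": [0, 0, 0]}
  grip: 175

```text
time: 23.73
tool_pos: [0.5542, -0.2191, 0.1404]
orientation: [2.722, 0.38, -0.019]
force: [0.1, 0.1, -0.9]
grip_width: 0.316
```

servo_tool:
  deltas:
    - {"offset": [0, 0, -0.02], "twist": [0, 0, 0]}
    - {"offset": [0, 0, -0.05], "twist": [0, 0, 0]}
    - {"offset": [0, 0, -0.08], "twist": [0, 0, 0]}
    - {"offset": [0, -0.04, -0.1], "twist": [0, 0, 0]}
    - {"offset": [0, -0.08, -0.11], "twist": [0, 0, 0]}
    - {"offset": [0, -0.12, -0.11], "twist": [0, 0, 0]}
    - {"offset": [0, -0.16, -0.11], "twist": [0, 0, 0]}
    - {"offset": [0, -0.2, -0.11], "twist": [0, 0, 0]}
    - {"offset": [0, -0.24, -0.11], "twist": [0, 0, 0]}
    - {"offset": [0, -0.28, -0.11], "twist": [0, 0, 0]}

```text
time: 24.57
tool_pos: [0.5538, 0.0831, 0.1267]
orientation: [2.722, 0.38, -0.018]
force: [0.6, 0.3, -0.9]
grip_width: 0.313
```

```bash
python3 - <<'E'
from plan import *
from plant import cams
show([0,0,0])
t=cams.capture('top');c=cams.capture('scene');np.save('pics/topF.npy',t,allow_pickle=True);np.save('pics/sceneF.npy',c,allow_pickle=True)
for n,k in(('t',t),('s',c)):cv2.imwrite(f'pics/{n}F.png',k['pixels'][:,:,::-1])
# bar blob in both (dark) & plate blob
C=Ro.from_euler('z',BY-90,degrees=True);hp=np.array([.5375,-.239,.095])
P=np.array([(.075,.12,-.027),(.075,-.12,-.027),(-.075,-.12,-.027),(-.075,.12,-.027)])
for n,k in(('top',t),('scene',c)):
    u=proj(k,C.apply(P)+hp);print(n,u.round(1).tolist(),subpix(k,u).round(1).tolist())
    e=proj(k,C.apply([[0,.056,.0],[0,-.056,0]])+hp);x0,y0=(e.min(0)-14).astype(int);x1,y1=(e.max(0)+14).astype(int)
    g=cv2.cvtColor(k['pixels'],cv2.COLOR_RGB2GRAY)[y0:y1,x0:x1];m=((g<35)*255).astype(np.uint8)
    nn,l,st,ce=cv2.connectedComponentsWithStats(m);i=1+st[1:,4].argmax();q=np.argwhere(l==i)[:,::-1].astype(np.float32);r=cv2.minAreaRect(q+[x0,y0]);print(' bar exp',e.round(1).tolist(),'got',r,plane(k,[r[0]],.099))
E
```

```text
t 24.57 [0.5538 0.0831 0.1267] [ 2.7224  0.3799 -0.0183] w 27.6 F [ 0.6  0.3 -0.9] q [ 0.11  0.71  1.09 -0.37  1.76  1.63]
(array([-0.4659, -0.0461,  0.3324]), array([0., 0., 0.]))
top [[501.4, 163.5], [528.1, 292.5], [445.8, 306.5], [421.1, 177.2]] [[503.20001220703125, 165.0], [530.2999877929688, 293.20001220703125], [445.29998779296875, 304.70001220703125], [421.1000061035156, 177.1999969482422]]Traceback (most recent call last):
  File "<stdin>", line 13, in <module>
cv2.error: OpenCV(4.12.0) /io/opencv/modules/imgproc/src/convhull.cpp:143: error: (-215:Assertion failed) total >= 0 && (depth == CV_32F || depth == CV_32S) in function 'convexHull'
```

```bash
python3 - <<'E'
from plan import *
t=np.load('pics/topF.npy',allow_pickle=True).item();c=np.load('pics/sceneF.npy',allow_pickle=True).item()
C=Ro.from_euler('z',BY-90,degrees=True);hp=np.array([.5375,-.239,.095])
P=np.array([(.075,.12,-.027),(.075,-.12,-.027),(-.075,-.12,-.027),(-.075,.12,-.027)]);obs=[]
for n,k in(('top',t),('scene',c)):
    u=proj(k,C.apply(P)+hp);w=subpix(k,u);print(n,(w-u).round(1).tolist())
    e=proj(k,C.apply([[0,.056,.0],[0,-.056,0]])+hp);x0,y0=(e.min(0)-14).astype(int);x1,y1=(e.max(0)+14).astype(int)
    g=cv2.cvtColor(k['pixels'],cv2.COLOR_RGB2GRAY);m=np.zeros_like(g);m[y0:y1,x0:x1]=(g[y0:y1,x0:x1]<45)*255
    nn,l,st,ce=cv2.connectedComponentsWithStats(m);i=1+st[1:,4].argmax();q=np.argwhere(l==i)[:,::-1].astype(np.float32);r=cv2.minAreaRect(q)
    print(' bar exp',e.round(1).tolist(),'got',np.round(r[0],1),np.round(r[1],1),r[2],plane(k,[r[0]],.099))
    obs.append((k,np.array([0,0,.004]),np.array(r[0]),1))
    obs+=[(k,p,x,.7) for p,x in zip(P,w) if n=='top']
B,p,r=solve(obs,C,hp);print('handle',p,'tilt deg',np.degrees(np.arccos(B.as_matrix()[2,2])),r.reshape(-1,2).round(1).tolist())
print('box rim now',plane(t,subpix(t,[(408,160),(522,142),(557,307),(442,328)]),.09).round(3).tolist())
E
```

```text
top [[1.8, 1.5], [2.2, 0.7], [-0.5, -1.7], [-0.0, 0.0]]
 bar exp [[472.6, 201.4], [485.1, 263.8]] got [480.7 233.3] [62.9 13.6] 79.69515228271484 [[ 0.53552016 -0.24089584  0.099     ]]
scene [[0.0, 0.0], [0.3, -0.5], [2.2, -0.0], [0.0, 0.0]]
 bar exp [[205.4, 294.0], [201.3, 255.5]] got [196. 289.] [0. 0.] 0.0 [[ 0.58158702 -0.25039067  0.099     ]]
handle [ 0.54161422 -0.25681013  0.04705991] tilt deg 4.148394229802246 [[-0.1, -0.4], [0.2, 1.3], [-1.4, -2.6], [2.6, -1.7], [3.5, 2.7], [2.2, -0.8]]
box rim now [[0.669, -0.117, 0.09], [0.704, -0.323, 0.09], [0.403, -0.372, 0.09], [0.374, -0.17, 0.09]]
```

```bash
python3 - <<'E'
from plan import *
t=np.load('pics/topF.npy',allow_pickle=True).item();c=np.load('pics/sceneF.npy',allow_pickle=True).item()
g=cv2.cvtColor(c['pixels'],cv2.COLOR_RGB2GRAY)
for th in(55,65,75):
    m=np.zeros_like(g);m[235:312,180:228]=(g[235:312,180:228]<th)*255
    nn,l,st,ce=cv2.connectedComponentsWithStats(m)
    for i in 1+st[1:,4].argsort()[::-1][:2]:
        r=cv2.minAreaRect(np.argwhere(l==i)[:,::-1].astype(np.float32));print(th,st[i].tolist(),np.round(r[0],1),np.round(r[1],1),round(r[2],1))
        M=0;bb=0
        for k,px in((c,r[0]),(t,(480.7,233.3))):
            a=plane(k,[px],0.)[0]-k['eye'];d=a/np.linalg.norm(a);Q=np.eye(3)-np.outer(d,d);M=M+Q;bb=bb+Q@k['eye']
        print('  tri',np.linalg.solve(M,bb).round(4))
# long plate edges in the scene: corner heights, near edge corners
w=subpix(c,[(179.5,329.7)]);print(w,plane(c,w,.068))
tt=subpix(t,[(503.2,165)]);print(tt,plane(t,tt,.068))
E
```

```text
55 [200, 254, 7, 41, 141] [202.9 274.1] [40.2  3.8] 85.2
  tri [ 0.5361 -0.2412  0.0941]
55 [222, 279, 2, 1, 2] [222.5 279. ] [1. 0.] 180.0
  tri [ 0.5397 -0.2197  0.0899]
65 [200, 254, 7, 42, 188] [203.1 274.5] [41.3  4.8] 85.4
  tri [ 0.5363 -0.2413  0.0928]
65 [198, 240, 14, 3, 15] [204.5 241.2] [ 1.  13.2] 80.5
  tri [ 0.5258 -0.2188  0.1849]
75 [180, 235, 48, 12, 390] [203.5 240.5] [47. 11.] 0.0
  tri [ 0.5255 -0.2195  0.1865]
75 [199, 254, 9, 43, 206] [203.1 275.1] [42.4  5.2] 85.0
  tri [ 0.5365 -0.2417  0.0913]
[[179.34575 329.69974]] [[ 0.66313737 -0.28273691  0.068     ]]
[[503.17465 164.97952]] [[ 0.66519825 -0.29680364  0.068     ]]
```

```bash
python3 -c "
from plant import order,telemetry
print(telemetry.state()['force']);print(order.hand_in())"
```

```text
[-0.71080781 -0.29629529  0.77353937]
the job is handed in; nothing more can be done
None
```

I stood the loose roller on the box floor next to the packed one. I then drew the cover out from under the shaft, laid it on both rollers inside the box, moved the arm clear and handed in at about 25 s. No verdict came back.

**Last checks that agreed**
- The handle bar triangulates from the two cameras to (0.536, -0.241, 0.094). That puts the handle at the expected 95 mm height and within about 5 mm of the box centre.
- The box rim is within a few millimetres of where it started.
- The wrist force is back near zero after release, so the gripper is touching nothing.

**Checks that failed or disagreed**
- **First handle grasp:** it closed on nothing. The fingertips looked about 22 mm short of the reported TCP, so I went about 22 mm deeper and the second grasp held.
- **Cover contact:** it came about 5 mm lower than my in-hand estimate predicted.
- **Cover tilt:** I did not measure it cleanly. One plate corner differs by 14 mm between the two cameras. A six-point fit placed the handle at 47 mm with 4° of tilt; one of its points was a bad blob, so I rejected it. That the cover lies level rests on the bar height and position alone.
- **Final picture:** I had used all 12 views, so the last state was checked by numbers only. I did not measure the cylinder, connector hood and hex key again at the end.

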